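# Lock the stop collar onto the flat of a sculptor's spindle

### The arm

A 6-joint arm with a two-finger parallel gripper is mounted at the origin on the work surface. World frame = base frame: x ahead of the robot, y to its left, z up, the work surface at z = 0. Lengths are in m, angles in degrees, forces in N, time in s.
With the tool pointing down it reaches from about 0.3 to 0.75 m from the base axis. Payload 8.5 kg.
Tool frame: the origin (TCP) lies on the front face of the gripper's body, between the roots of the fingers; the fingertips stand 64 mm ahead of it and the grasp point (between the pads) lies 45 mm ahead of it; y points along the fingers, z is the direction in which the jaws open and shut, and the axes are right-handed (so a half turn about y gives the same grasp; the last joint's range is limited). The gripper opens to 88 mm and grips with 3 to 60 N. Pads are 18 mm wide; open, the fingers measure 123 mm over their backs; the gripper's body (75 mm by 187 mm) begins 45 mm behind the grasp point.
Start: joints at [-89.227, 21.807, 74.336, -0, 83.858, -12.336], TCP at [0.125, -0.536, 0.303] pointing down, gripper open.
Joint ranges: [-178.18, 178.18], [-50.72, 133.34], [12.68, 142.11], [-81.47, 261.47], [9.98, 163.14], [-165.26, 165.26]. Speed limits (degrees/s): [136.94, 136.94, 180, 180, 180, 180].

### API

Orientations are given as [roll, pitch, yaw] about the fixed x, y, z axes, in that order (R = Rz(yaw) Ry(pitch) Rx(roll)).
In Python, from cell import * gives the robot as it stands. The module is installed in compiled form; this text tells all that it offers.
- The arm moves only by the tool servo_tool, never from a script. Its argument "plan" is a list of rows, each an object with "dp": the shift along the tool's x, y, z in cm, a list of three; "roll": the turn about the tool's y in degrees; "grip": the closure, from -1 (fully open) to 1 (shut). In form: [{"dp": [dx, dy, dz], "roll": roll, "grip": grip}, ...]. A call has 1 to 8 rows; each row is the pose to reach, as a shift and turn from the pose commanded when the call began, along the tool's axes at that moment; what a row does not reach only later rows make up. A row lasts 1/10 s, in which the tool goes at most 50 mm and 8.59 degrees, less where a joint would pass 70% of its speed; a pose out of reach is approached as far as the arm can. A call with a gripper value outside its range is refused whole. The fingers move at their own pace and stop on an object; "force" is the grip in N (left out, the last holds). Time passes only in rows, so rows that repeat a pose let the fingers close. It gives the time, the measured TCP pose, the force and the opening at its end, in the units of the state.
- observe(): the state, without advancing time (a new reading comes with each control period).
- grab_frame(name): name is "scene" or "top"; returns a dict with "pixels" (480x640x3 uint8, red, green, blue), "depth" (480x640 float32, m along the optical axis (not along the pixel's ray), 0 where there is no reading), "fx", "fy", "cx", "cy" (pixels), "xyz" and "rotation" of the camera in the world. Camera axes: x right, y up, looking along -z (the intrinsics and any distortion apply to the point x, -y, -z); pixel columns grow to the right and rows downward; lengths in m; the calibration is good to about 2 mm. A picture is of the moment at which its call begins.
- finish_job(): hands the job in, once; it reports no verdict.
The state is a dict: "time": time; "joint_positions": joint angles; "qd": joint speeds; "joint_efforts": joint torques, N m; "tcp_pos": TCP position; "tool_rot": TCP orientation; "wrist_force": force on the tool from outside, world axes, zero at the start; "torque": the same for the moment, N m; "grip_width": finger opening in m.
Only numpy, scipy, OpenCV 4.12 (cv2) and the standard library are available. Lean on these libraries where they do the work, as an engineer would, in place of code of your own. Each camera call takes 0.05 s, during which the arm holds its last target.

### The job

The aluminium stop collar on the clay-turning spindle is loose. Turn it until its red-knobbed set screw faces the flat on the shaft, which is hidden under the collar and must be found by feel, then tighten the screw finger-tight so that it sits fully home on the flat. Do not force the screw or lever it against the shaft, leave the things around the stand alone, and let go of the knob at the end.

Things in the scene. Friction and masses are not known exactly. Their poses are not given: they have to be found in the camera images.
- stand: Fixed spindle stand; origin under its middle, +y along the shaft, roughly away from the robot, +x roughly to the robot's right. Plywood base 130 x 250 mm; wooden uprights 50 x 18 mm at y = +90 and -90 mm, tops 135 mm up; plain clay blank (radius 43) on the shaft's +y end, y = 122 to 208 mm; black hand wheel (radius 36) on its -y end, y = -140 mm.
- shaft_axis (a point): Point on the axis of the level steel shaft (36 mm diameter, does not turn) at the collar's middle, 115 mm up; +y along the shaft, z up, +x roughly to the robot's right. Under the collar it has one flat, 14.5 mm from the axis, 21.4 mm across. Where that faces is not measured: anywhere between collar angles -0.35 and 0.6 rad.
- collar (a joint): Angle (rad) of the aluminium collar (48 mm diameter, 28 mm wide) on the shaft: 0 = screw straight up, positive = leaning to +x of the stand (right). Starts -0.75 to -0.7; range -1.2 to 1.2. Friction 0.06 N m holds it; a screw pressing a little off square tends to square a collar that is let go.
- set_screw (a joint): Angle (rad) the screw is turned in, growing clockwise seen from outside on the knob; 3 mm in per rad, stays where left; starts -0.2 to 0.15. Its end is 19.3 mm from the shaft axis at 0; it touches the round shaft at 0.43, the flat at 1.6 if faced squarely (1.44, 1.27, 0.99, 0.77, 0.6 if 0.05, 0.1, 0.2, 0.3, 0.4 rad off). Home and finger-tight: 1.66 to 1.75.
- knob_mid (a point): Middle of the screw's red fluted knob, 28 mm diameter, 22 mm tall. z points outward along the screw, away from the shaft. It is 55 mm from the shaft axis at screw angle 0 and moves in 3 mm per rad. Below the knob a 10 mm stem leaves 20 mm free down to the collar (15 mm when home).
- screw_point: The screw's flat brass shoe, hidden in the collar, 18 mm wide around the shaft; origin 55 mm inward of the knob's middle. After touch each 0.1 rad adds 23 N (13 N off square). Knob torque: 0.1 N m friction + 0.003 N m per newton. Let go above 33 N, it eases back to that. Finger-tight: 15 to 33 N (0.15 to 0.2 N m); over 70 N (0.31 N m, or some 15 N sideways at the knob) is forced.
- slip_jar_center (a point): Bystander: middle of a closed amber glass jar, 60 mm diameter, 85 mm tall, standing to the right of the stand. Leave alone.
- spare_blank_center (a point): Bystander: middle of a spare plain clay blank, 66 mm diameter, 78 mm tall, standing to the right of the stand. Leave alone.
- modelling_tool: Bystander: a modelling spatula, 170 mm long, up to 20 mm thick, lying to the left of the stand; origin under its middle, x along it. Leave alone.

How it is judged:
By the outcome, as a careful person would: the job done as asked, in the order asked, and still so for the second after the job is handed in, with the robot touching nothing.
It also fails if it takes over 72 s, if anything falls off the work surface, if the arm or the gripper's body presses on something with over 40 N, if the wrist force passes 120 N, or if a joint passes its speed limit or range.

## Working session

There is one attempt and no reset: what is moved stays moved. The work goes in short steps, Python scripts to look and compute and a tool call to move; the robot and the scene stay as the last step left them, time stands still between calls to the robot, and variables do not carry over. Pictures are saved under pics/ and viewed, and the job is handed in when it is done.

Besides the shell and the picture viewer there is one more tool, called after "Request:" as name([rows], argument=value, ...), one row to a line, values as JSON. servo_tool: Moves the arm, as the interface text tells. Its arguments: {"type":"object","properties":{"plan":{"type":"array"},"force":{"type":"number"}},"required":["plan"]}

```bash
mkdir -p pics; python3 - <<'E'
from cell import *
import cv2,numpy as np,pickle
s=observe();print(s)
for n in("scene","top"):
    f=grab_frame(n);pickle.dump(f,open(n+'.pkl','wb'))
    cv2.imwrite(f'pics/{n}0.png',f['pixels'][:,:,::-1])
    print(n,[f[k] for k in('fx','fy','cx','cy','xyz','rotation')],f.keys())
E
```

```text
{'time': 0.0, 'joint_positions': array([-8.92259714e+01,  2.18413618e+01,  7.43854036e+01,  3.96988124e-04,
        8.38584019e+01, -1.23354611e+01]), 'qd': array([ 0.03520706, -0.04354439, -0.01240265, -0.07380865,  0.04337928,
       -0.02069048]), 'joint_efforts': array([-1.29774027e-03, -4.37930596e+01, -2.24556345e+01,  7.12891272e-02,
        3.53263901e-02, -1.15290636e-04]), 'tcp_pos': array([ 0.12474626, -0.53546735,  0.3021304 ]), 'tool_rot': array([-9.00831167e+01,  1.85802388e-02, -1.66890567e+02]), 'wrist_force': array([ 0.24908841, -0.06855785, -0.25185839]), 'torque': array([ 0.00079357, -0.06026016, -0.02444767]), 'grip_width': 0.08850333398372538}
scene [442.4309795339136, 442.4309795339136, 330.59425877601467, 243.47593694539495, array([0.88058008, 0.47211343, 0.66283063]), array([ 44.60259733,  -0.95952586, 142.94598441])] dict_keys(['pixels', 'depth', 'fx', 'fy', 'cx', 'cy', 'xyz', 'rotation'])
top [487.8660413853755, 487.8660413853755, 321.4841179436922, 243.19333008218587, array([0.43251775, 0.01974057, 0.91861534]), array([  9.42636267,   0.29379978, -88.45950426])] dict_keys(['pixels', 'depth', 'fx', 'fy', 'cx', 'cy', 'xyz', 'rotation'])
```

View pics/scene0.png

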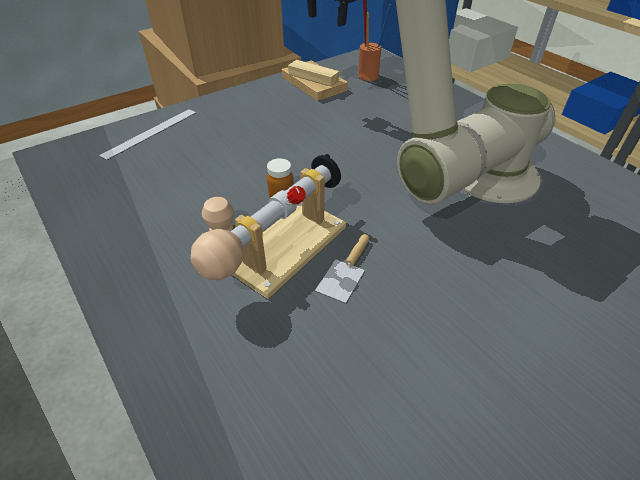

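View pics/top0.png

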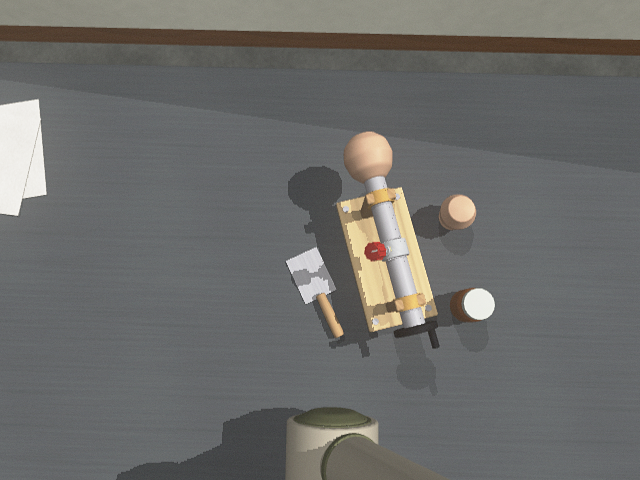

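The scene view shows the stand at about (275,225), with the red knob at (296,194), leaning towards the spatula side. In the top view the knob is at (376,251), the collar at (397,249), the spatula to the left at (320,290), and the jar and spare blank on the right at (475,305) and (458,212).

```bash
cat > h.py <<'E'
import numpy as np,cv2
from scipy.spatial.transform import Rotation as R
def Rm(f): return R.from_euler('xyz',f['rotation'],degrees=True).as_matrix()
def cloud(f):
    v,u=np.mgrid[:480,:640];d=f['depth']
    P=np.stack([(u-f['cx'])/f['fx']*d,-(v-f['cy'])/f['fy']*d,-d],-1)
    return P@Rm(f).T+f['xyz']
def ray(f,u,v):
    w=Rm(f)@np.array([(u-f['cx'])/f['fx'],-(v-f['cy'])/f['fy'],-1]);return w/np.linalg.norm(w)
def tri(f,p,g,q):
    a,b=ray(f,*p),ray(g,*q);A=np.stack([a,-b],1)
    s=np.linalg.lstsq(A,g['xyz']-f['xyz'],rcond=None)[0]
    P,Q=f['xyz']+s[0]*a,g['xyz']+s[1]*b
    return (P+Q)/2,np.linalg.norm(P-Q)
def red(f):
    p=f['pixels'].astype(int);m=((p[...,0]>90)&(p[...,1]<60)&(p[...,2]<70)).astype(np.uint8)
    n,l,s,c=cv2.connectedComponentsWithStats(m)
    i=1+np.argmax(s[1:,4]);return l==i,c[i],s[i]
E
python3 - <<'E'
from h import *;import pickle
F={n:pickle.load(open(n+'.pkl','rb')) for n in('scene','top')}
cs=[]
for n,f in F.items():
    m,c,s=red(f);C=cloud(f);ok=m&(f['depth']>0)
    print(n,c,s,np.median(C[ok],0),C[ok].max(0),C[ok].min(0));cs.append(c)
    x0,y0=int(c[0])-70,int(c[1])-60
    cv2.imwrite(f'pics/{n}_z.png',cv2.resize(f['pixels'][y0:y0+120,x0:x0+140,::-1],None,fx=5,fy=5,interpolation=cv2.INTER_CUBIC))
    # table height check
    print('table',np.median(C[300:320,200:260,2]) if n=='top' else np.median(C[400:420,300:360,2]))
print(tri(F['scene'],cs[0],F['top'],cs[1]))
# shaft: grey points above .1
for n,f in F.items():
    C=cloud(f);p=f['pixels'].astype(int)
    g=(np.ptp(p,axis=2)<30)&(p.mean(2)>110)&(C[...,2]>.10)&(C[...,2]<.15)&(f['depth']>0)&(np.hypot(C[...,0]-.45,C[...,1]+.1)<.2)
    X=C[g];print(n,len(X),X.mean(0))
    top=X[X[:,2]>.125];q=top
    l=cv2.fitLine(q[:,:2].astype(np.float32),cv2.DIST_HUBER,0,.01,.01).ravel();print('line',l,np.degrees(np.arctan2(l[1],l[0])))
    print(np.percentile(X[:,2],[5,50,90,95,99]))
E
```

```text
scene [295.92920354 195.03982301] [287 186  19  18 226] [ 0.5545277  -0.04998147  0.16209708] [ 0.56518746 -0.03869287  0.17281197] [ 0.53461028 -0.06916439  0.14235522]
table 8.916583695889324e-05
top [368.45       251.53333333] [365 243   9  18  60] [ 0.54610733 -0.04643494  0.16170607] [ 0.55986599 -0.04161778  0.16942193] [ 0.53359346 -0.05383068  0.15611682]
table 0.0001184201448927169
(array([ 0.54962289, -0.04932492,  0.15999312]), np.float64(0.006834147511865703))
scene 1121 [ 0.54147852 -0.0842117   0.12913553]
line [ 0.97024435  0.24212785  0.56773555 -0.08317828] 14.012161
[0.1180864  0.13064048 0.13688082 0.13844005 0.14104091]
top 2218 [ 0.5399924  -0.09642939  0.131219  ]
line [ 0.96491164  0.2625748   0.5276129  -0.10007364] 15.222896
[0.1245576  0.13138478 0.1366495  0.13847617 0.14032538]
```

View pics/top_z.png

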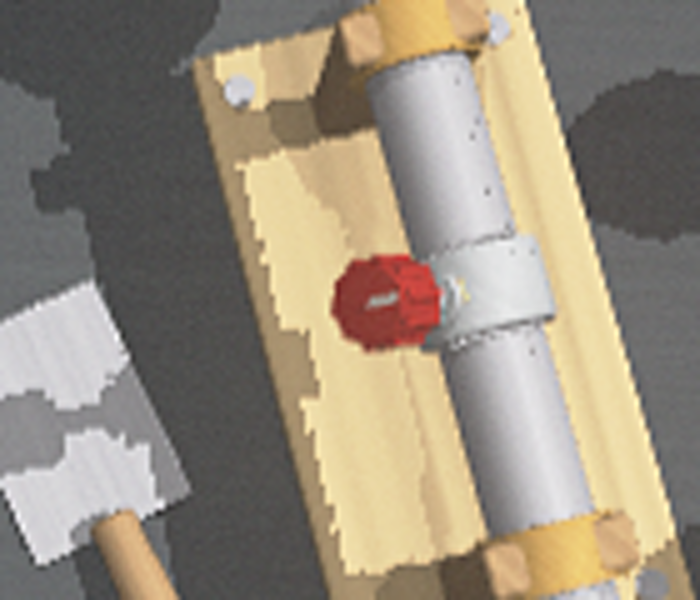

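View pics/scene_z.png

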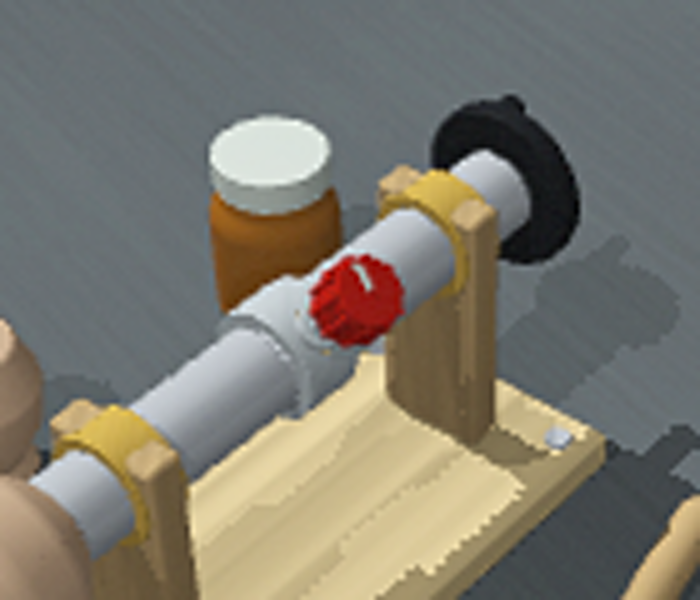

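```bash
cat >> h.py <<'E'
def red(f):
    p=f['pixels'].astype(int);m=((p[...,0]>90)&(p[...,1]<.5*p[...,0])&(p[...,2]<.5*p[...,0])).astype(np.uint8)
    m=cv2.morphologyEx(m,cv2.MORPH_CLOSE,np.ones((5,5)))
    n,l,s,c=cv2.connectedComponentsWithStats(m)
    i=min(range(1,n),key=lambda i:0 if False else -s[i,4] if abs(cloud(f)[l==i][:,2].mean()-.16)<.03 else 0);return l==i,c[i],s[i]
E
python3 - <<'E'
from h import *;import pickle
from scipy.optimize import least_squares
F={n:pickle.load(open(n+'.pkl','rb')) for n in('scene','top')}
cs=[];K=[]
for n,f in F.items():
    m,c,s=red(f);C=cloud(f);ok=m&(f['depth']>0);cs.append(c);K.append(C[ok])
    print(n,c,s,np.median(C[ok],0))
print(tri(F['scene'],cs[0],F['top'],cs[1]))
mid=np.array([.54,-.096])
allX=[]
for n,f in list(F.items()):
    C=cloud(f);p=f['pixels'].astype(int)
    u=np.array([np.cos(np.radians(15)),np.sin(np.radians(15))])
    d=C[...,:2]-mid;a=d@u;b=d@np.array([u[1],-u[0]])
    g=(np.ptp(p,axis=2)<30)&(p.mean(2)>90)&(C[...,2]>.105)&(C[...,2]<.14)&(f['depth']>0)&(abs(b)<.03)&(abs(a)<.078)&(abs(a)>.02)
    X=C[g];allX.append(X)
    def res(q,X=X):
        h=q[2];u=np.array([np.cos(h),np.sin(h)]);w=np.array([u[1],-u[0]])
        b=(X[:,:2]-mid)@w-q[0];return np.hypot(b,X[:,2]-q[1])-.018
    for XX in([X],allX)if n=='top' else ([X],):
        XX=np.vstack(XX)
        r=least_squares(lambda q:res(q,XX),[0,.115,.26],loss='soft_l1',f_scale=.001)
        print(n,len(XX),r.x,np.degrees(r.x[2]),np.sqrt(np.mean(r.fun**2)))
# uprights: orange straps & collar along-shaft position
h=r.x[2];u=np.array([np.cos(h),np.sin(h)]);w=np.array([u[1],-u[0]])
for n,f in F.items():
    C=cloud(f);p=f['pixels'].astype(int);d=C[...,:2]-mid;a=d@u;b=d@w-r.x[0]
    rad=np.hypot(b,C[...,2]-r.x[1])
    g=(rad>.0215)&(rad<.027)&(abs(a)<.04)&(np.ptp(p,axis=2)<30)&(C[...,2]>.12)
    print(n,'collar a',np.percentile(a[g],[2,50,98]),g.sum())
    o=(p[...,0]>150)&(p[...,2]<.45*p[...,0])&(p[...,1]>.5*p[...,0])&(C[...,2]>.12)&(abs(a)<.13)&(abs(b)<.05)
    for sg in(-1,1):
        q=o&(a*sg>0.04); print('strap',a[q].min(),a[q].max())
for k in K:
    d=k[:,:2]-mid;print('knob a',np.percentile(d@u,[3,50,97]),'b',np.percentile(d@w-r.x[0],[3,50,97]),'z',np.percentile(k[:,2],[3,50,97]))
E
```

```text
scene [295.9486166  194.60474308] [287 186  19  18 253] [ 0.55344847 -0.05034192  0.16245959]
top [375.04126984 250.74920635] [365 242  21  19 315] [ 0.54753278 -0.05662189  0.16520296]
(array([ 0.54876696, -0.05757272,  0.15603046]), np.float64(0.0008150347276750068))
scene 834 [0.00037909 0.11547895 0.27758822] 15.904633220425223 0.0029096888673564966
top 1255 [0.00116516 0.11534321 0.27271524] 15.625432458510915 0.0022283212941522743
top 2089 [0.00081513 0.11541371 0.27598976] 15.813048420894988 0.0025716669699277746
scene collar a [0.00801404 0.02595989 0.03408328] 184
strap -0.08114255014185354 -0.058384918378393186
strap 0.09867009631214019 0.12107518302457364
top collar a [0.00462952 0.01734566 0.03137682] 346
strap -0.06149102480259159 -0.06149102480259159
strap 0.09845109579921985 0.118445431801427
knob a [0.0091132  0.02585689 0.03407377] b [-0.05176908 -0.04110005 -0.02535627] z [0.147165   0.16245959 0.17192483]
knob a [0.00578283 0.01766946 0.03092778] b [-0.04971359 -0.03652507 -0.02147142] z [0.15694732 0.16520296 0.17249245]
```

```bash
cat >> h.py <<'E'
S=np.array([.5590,-.0915,.1154]);HD=15.8
u=np.array([np.cos(np.radians(HD)),np.sin(np.radians(HD)),0]);w=np.array([u[1],-u[0],0])
def knob(c,q=0): return S+(.055-.003*q)*(np.sin(c)*w+np.cos(c)*np.array([0,0,1]))
def dp(pos,rot,tgt): return np.round(R.from_euler('xyz',rot,degrees=True).as_matrix().T@(np.asarray(tgt)-pos)*100,2)
E
python3 - <<'E'
from h import *
from cell import *
s=observe();k=knob(-.72);print(k,knob(0))
print(dp(s['tcp_pos'],s['tool_rot'],[k[0],k[1],.27]), 'roll -92.7')
E
```

```text
[ 0.54912544 -0.05660405  0.15674932] [ 0.559  -0.0915  0.1704]
[-52.19   3.28 -37.01] roll -92.7
```

Request:
servo_tool([
  {"dp": [-6.5, 0.4, -4.6], "roll": -8, "grip": -0.2},
  {"dp": [-13, 0.8, -9.2], "roll": -16, "grip": -0.2},
  {"dp": [-19.5, 1.2, -13.9], "roll": -24, "grip": -0.2},
  {"dp": [-26, 1.6, -18.5], "roll": -32, "grip": -0.2},
  {"dp": [-32.5, 2, -23.1], "roll": -40, "grip": -0.2},
  {"dp": [-39, 2.4, -27.7], "roll": -48, "grip": -0.2},
  {"dp": [-45.5, 2.8, -32.3], "roll": -56, "grip": -0.2},
  {"dp": [-52.2, 3.3, -37], "roll": -64, "grip": -0.2},
], force=5)

```text
time: 0.9
tcp_pos: [0.3905, -0.2347, 0.2824]
tool_rot: [-90.0, -0.0, -102.6]
wrist_force: [1.0, -1.2, 0.2]
grip_width: 0.053
```

```bash
python3 - <<'E'
from h import *
from cell import *
s=observe();k=knob(-.72);print(s)
print(dp(s['tcp_pos'],s['tool_rot'],[k[0],k[1],.27]))
E
```

```text
{'time': 0.9, 'joint_positions': array([-4.59576507e+01,  1.33816592e+01,  9.04919999e+01, -3.73775094e-03,
        7.61279713e+01, -3.33825661e+01]), 'qd': array([ 6.50495100e+01,  8.59414440e+00, -6.99861642e+00,  6.20979713e-02,
       -1.93056497e+00, -1.48601401e+01]), 'joint_efforts': array([ -6.68424144, -37.23849177, -19.42343116,   0.05293678,
         0.2741998 ,   0.32840855]), 'tcp_pos': array([ 0.39045378, -0.23472749,  0.28243314]), 'tool_rot': array([-9.00033581e+01, -2.13289434e-03, -1.02574188e+02]), 'wrist_force': array([ 0.98548889, -1.23843403,  0.18209843]), 'torque': array([-0.07096652, -0.06608235, -0.05168071]), 'grip_width': 0.05298047902443517}
[-20.84   1.24  11.61]
```

Request:
servo_tool([
  {"dp": [-5, 0.3, 2.8], "roll": -8, "grip": -0.2},
  {"dp": [-10, 0.6, 5.6], "roll": -16, "grip": -0.2},
  {"dp": [-14, 0.9, 8], "roll": -24, "grip": -0.2},
  {"dp": [-16, 1.0, 9], "roll": -28, "grip": -0.2},
  {"dp": [-16, 1.0, 9], "roll": -28, "grip": -0.2},
  {"dp": [-16, 1.0, 9], "roll": -28, "grip": -0.2},
])

```text
time: 1.5
tcp_pos: [0.5129, -0.1003, 0.2721]
tool_rot: [-90.1, 0.0, -74.9]
wrist_force: [-0.6, -0.3, -0.1]
grip_width: 0.0528
```

```bash
cat > st.py <<'E'
from h import *
from cell import *
import sys
def st(tgt=None,yaw=-74.2):
    s=observe();p=s['tcp_pos'];g=p-np.array([0,0,.045]);d=g-S
    print('t',s['time'],'tcp',np.round(p,4),'rot',np.round(s['tool_rot'],2),'F',np.round(s['wrist_force'],2),'M',np.round(s['torque'],3),'gw',round(s['grip_width'],4),'j6',round(s['joint_positions'][5],1))
    print('grasp rel: u %.4f w %.4f z %.4f ang %.3f rad %.4f'%(d@u,d@w,d[2],np.arctan2(d@w,d[2]),np.hypot(d@w,d[2])))
    if tgt is not None: print('dp',dp(p,s['tool_rot'],tgt),'roll',s['tool_rot'][2]-yaw)
    return s
E
python3 - <<'E'
from st import *
k=knob(-.72);st([k[0],k[1],.2017])
E
```

```text
t 1.5 tcp [ 0.5129 -0.1003  0.2721] rot [-9.006e+01  3.000e-02 -7.485e+01] F [-0.58 -0.29 -0.08] M [-0.073 -0.106 -0.003] gw 0.0528 j6 -39.2
grasp rel: u -0.0467 w -0.0041 z 0.1117 ang -0.037 rad 0.1118
dp [-3.26  7.04  4.64] roll -0.6517200167223507
```

Request:
servo_tool([
  {"dp": [-1.6, 0, 2.3], "roll": -0.6, "grip": -0.2},
  {"dp": [-3.2, 0, 4.6], "roll": -0.6, "grip": -0.2},
  {"dp": [-3.2, 0, 4.6], "roll": -0.6, "grip": -0.2},
  {"dp": [-3.2, 1, 4.6], "roll": -0.6, "grip": -0.2},
  {"dp": [-3.2, 3.5, 4.6], "roll": -0.6, "grip": -0.2},
  {"dp": [-3.2, 3.5, 4.6], "roll": -0.6, "grip": -0.2},
])

```text
time: 2.1
tcp_pos: [0.5472, -0.0588, 0.2347]
tool_rot: [-90.3, 0.2, -74.4]
wrist_force: [-0.2, 0.6, 0.4]
grip_width: 0.0526
```

```bash
cat > pic.py <<'E'
from st import *
import pickle
def pic(tag):
    out=[]
    for n in('scene','top'):
        f=grab_frame(n);pickle.dump(f,open(n+'.pkl','wb'))
        q=(296,194) if n=='scene' else (385,251)
        x0,y0=q[0]-50,q[1]-60
        out.append(cv2.resize(f['pixels'][y0:y0+110,x0:x0+100,::-1],None,fx=4,fy=4,interpolation=cv2.INTER_CUBIC))
    cv2.imwrite(f'pics/{tag}.png',np.hstack(out))
E
python3 - <<'E'
from pic import *
k=knob(-.72);st([k[0],k[1],.2017]);pic('a1')
E
```

```text
t 2.1 tcp [ 0.5472 -0.0588  0.2347] rot [-90.3    0.18 -74.41] F [-0.16  0.62  0.38] M [-0.012 -0.072 -0.036] gw 0.0526 j6 -34.0
grasp rel: u -0.0024 w -0.0347 z 0.0743 ang -0.437 rad 0.0820
dp [-0.15  3.3   0.26] roll -0.21211818375428493
```

View pics/a1.png

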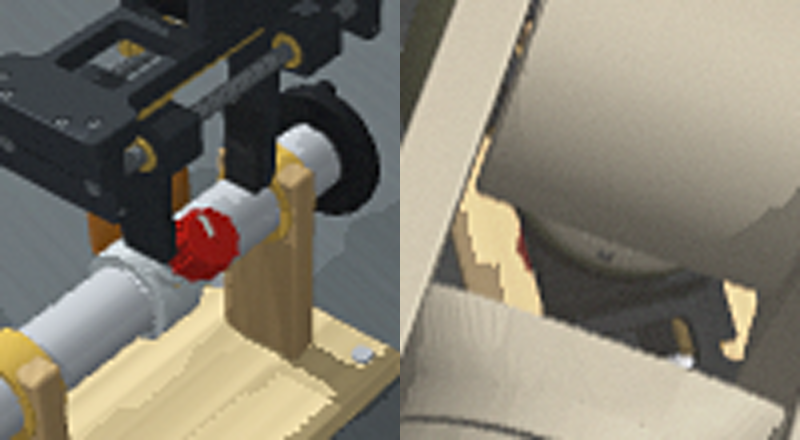

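The scene view (left half) shows the jaws straddling the knob along the shaft, still above it. The top view is blocked by the arm. I'll lower the jaws and pinch.

Request:
servo_tool([
  {"dp": [-0.1, 1.5, 0.25], "roll": -0.2, "grip": -0.2},
  {"dp": [-0.1, 3.2, 0.25], "roll": -0.2, "grip": -0.2},
  {"dp": [-0.1, 3.2, 0.25], "roll": -0.2, "grip": -0.2},
  {"dp": [-0.1, 3.2, 0.25], "roll": -0.2, "grip": 0.5},
  {"dp": [-0.1, 3.2, 0.25], "roll": -0.2, "grip": 0.5},
  {"dp": [-0.1, 3.2, 0.25], "roll": -0.2, "grip": 0.5},
], force=4)

```text
time: 2.8
tcp_pos: [0.5511, -0.0562, 0.2065]
tool_rot: [-90.0, -0.0, -74.1]
wrist_force: [-7.9, 1.1, 5.1]
grip_width: 0.0312
```

```bash
python3 - <<'E'
from pic import *
k=knob(-.72);st([k[0],k[1],.2017]);pic('a2');st()
E
```

```text
t 2.8 tcp [ 0.5511 -0.0562  0.2065] rot [-8.997e+01 -3.000e-02 -7.410e+01] F [-7.93  1.11  5.08] M [ 0.018  1.288 -0.04 ] gw 0.0312 j6 -34.0
grasp rel: u 0.0020 w -0.0361 z 0.0461 ang -0.664 rad 0.0586
dp [-0.02  0.48 -0.2 ] roll 0.10459921389409033
t 2.9 tcp [ 0.5501 -0.056   0.2061] rot [-9.016e+01  5.000e-02 -7.409e+01] F [-8.77 -0.21  4.  ] M [-0.112  1.244 -0.113] gw 0.0284 j6 -34.0
grasp rel: u 0.0011 w -0.0366 z 0.0457 ang -0.675 rad 0.0585
```

View pics/a2.png

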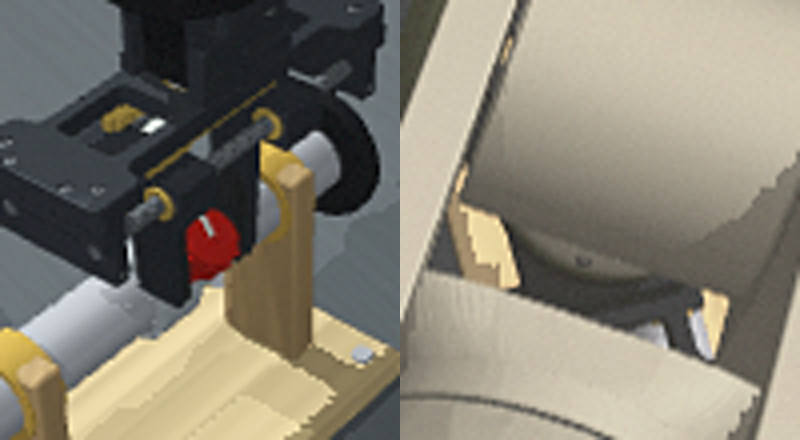

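Request:
servo_tool([
  {"dp": [0, 0, -0.2], "roll": 0, "grip": 0.5},
  {"dp": [0, 0, -0.2], "roll": 0, "grip": 0.5},
], force=4)

```text
time: 3.1
tcp_pos: [0.5489, -0.0565, 0.206]
tool_rot: [-90.0, 0.0, -74.1]
wrist_force: [-4.1, 2.4, 2.6]
grip_width: 0.0276
```

```bash
python3 - <<'E'
from pic import *
st()
E
```

```text
t 3.1 tcp [ 0.5489 -0.0565  0.206 ] rot [-9.001e+01  2.000e-02 -7.409e+01] F [-4.15  2.41  2.56] M [0.179 0.493 0.011] gw 0.0276 j6 -34.1
grasp rel: u -0.0002 w -0.0364 z 0.0456 ang -0.674 rad 0.0584
```

Request:
servo_tool([
  {"dp": [0.52, -0.4, -0.15], "roll": 0, "grip": 0.5},
  {"dp": [1.23, -0.82, -0.15], "roll": 0, "grip": 0.5},
  {"dp": [2.0, -1.12, -0.15], "roll": 0, "grip": 0.5},
  {"dp": [2.8, -1.3, -0.15], "roll": 0, "grip": 0.5},
  {"dp": [3.63, -1.36, -0.15], "roll": 0, "grip": 0.5},
  {"dp": [4.18, -1.34, -0.15], "roll": 0, "grip": 0.5},
  {"dp": [4.18, -1.34, -0.15], "roll": 0, "grip": 0.5},
  {"dp": [4.18, -1.34, -0.15], "roll": 0, "grip": 0.5},
])

```text
time: 3.9
tcp_pos: [0.5596, -0.0978, 0.2192]
tool_rot: [-89.9, -0.1, -74.1]
wrist_force: [2.5, -0.9, 2.8]
grip_width: 0.0278
```

```bash
python3 - <<'E'
from pic import *
st();pic('a3');st()
E
```

```text
t 3.9 tcp [ 0.5596 -0.0978  0.2192] rot [-8.995e+01 -8.000e-02 -7.411e+01] F [ 2.52 -0.92  2.8 ] M [-0.163 -0.647 -0.04 ] gw 0.0278 j6 -37.7
grasp rel: u -0.0012 w 0.0062 z 0.0588 ang 0.106 rad 0.0591
t 4.0 tcp [ 0.5595 -0.0974  0.2192] rot [-8.995e+01 -6.000e-02 -7.409e+01] F [ 3.89 -0.14  3.56] M [-0.195 -0.667 -0.013] gw 0.028 j6 -37.7
grasp rel: u -0.0011 w 0.0058 z 0.0588 ang 0.099 rad 0.0591
```

View pics/a3.png

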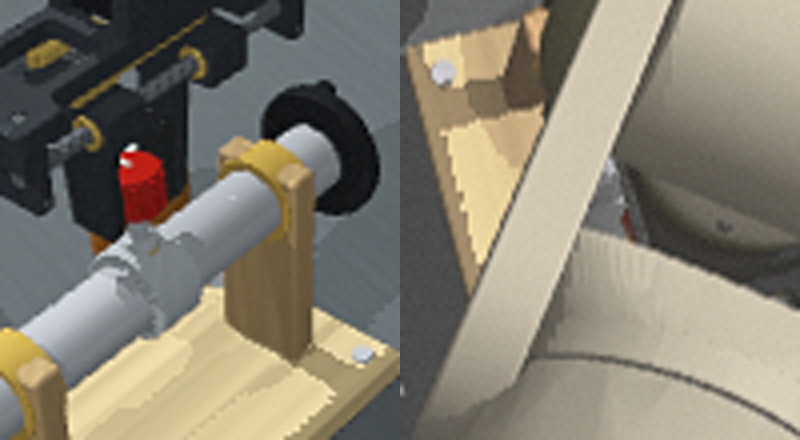

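Request:
servo_tool([
  {"dp": [0, 0, 0.1], "roll": 0, "grip": -0.1},
  {"dp": [0, 0, 0.1], "roll": 0, "grip": -0.1},
  {"dp": [0, 0.35, 0.1], "roll": -8, "grip": -0.1},
  {"dp": [0, 0.35, 0.1], "roll": -16, "grip": -0.1},
  {"dp": [0, 0.35, 0.1], "roll": -24, "grip": -0.1},
  {"dp": [0, 0.35, 0.1], "roll": -32, "grip": -0.1},
  {"dp": [0, 0.35, 0.1], "roll": -40, "grip": -0.1},
  {"dp": [0, 0.35, 0.1], "roll": -40, "grip": -0.1},
])

```text
time: 4.8
tcp_pos: [0.5598, -0.0967, 0.2151]
tool_rot: [-90.0, 0.1, -34.0]
wrist_force: [0.3, -0.3, -0.4]
grip_width: 0.0484
```

```bash
cat >> pic.py <<'E'
def knobest():
    f=grab_frame('scene');m,c,s=red(f);C=cloud(f);k=C[m&(f['depth']>0)]-S
    print('red',c,s,'u',np.percentile(k@u,[5,50,95]).round(4),'w',np.percentile(k@w,[5,50,95]).round(4),'z',np.percentile(k[:,2],[5,50,95]).round(4))
    return f
def mz(n=6):
    L=[]
    for i in range(n):
        grab_frame('scene');s=observe();L.append(np.r_[s['wrist_force'],s['torque'],s['tool_rot'][2]])
    L=np.array(L);print('F',L[:,:3].mean(0).round(2),'M',L[:,3:6].mean(0).round(3),'sd',L[:,3:6].std(0).round(3),'yaw',L[:,6].mean().round(2))
E
python3 - <<'E'
from pic import *
mz(6);pic('a4');st();knobest()
E
```

```text
F [ 0.27 -0.08 -0.07] M [-0.006 -0.161  0.009] sd [0.026 0.016 0.028] yaw -34.24
t 5.2 tcp [ 0.5602 -0.097   0.2154] rot [-9.000e+01  1.000e-02 -3.414e+01] F [ 0.45  0.59 -0.88] M [ 0.025 -0.177 -0.004] gw 0.0486 j6 -77.6
grasp rel: u -0.0003 w 0.0056 z 0.0550 ang 0.101 rad 0.0553Traceback (most recent call last):
  File "<stdin>", line 2, in <module>
  File "pic.py", line 12, in knobest
    f=grab_frame('scene');m,c,s=red(f);C=cloud(f);k=C[m&(f['depth']>0)]-S
                                ~~~^^^
  File "h.py", line 23, in red
    i=min(range(1,n),key=lambda i:0 if False else -s[i,4] if abs(cloud(f)[l==i][:,2].mean()-.16)<.03 else 0);return l==i,c[i],s[i]
ValueError: min() iterable argument is empty
```

View pics/a4.png

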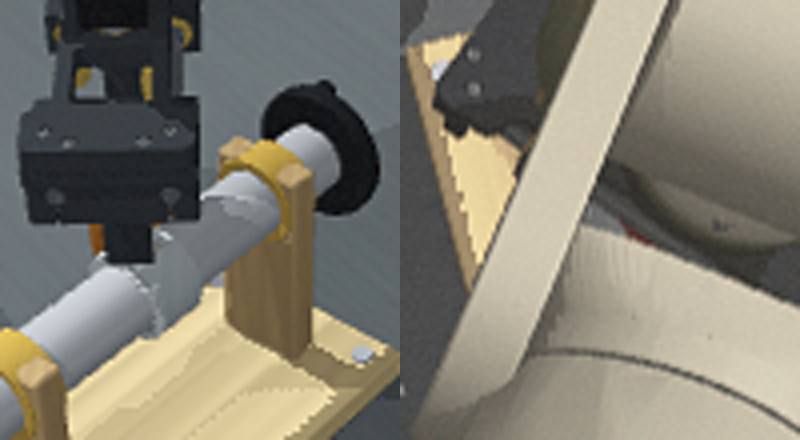

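Request:
servo_tool([
  {"dp": [0, 0, 0], "roll": 0, "grip": 0.5},
  {"dp": [0, 0, 0], "roll": 0, "grip": 0.5},
  {"dp": [0, 0, 0], "roll": 0, "grip": 0.5},
  {"dp": [0, 0, 0], "roll": 0, "grip": 0.5},
  {"dp": [0, 0, 0], "roll": 8, "grip": 0.5},
  {"dp": [0, 0, 0], "roll": 12, "grip": 0.5},
  {"dp": [0, 0, 0], "roll": 12, "grip": 0.5},
], force=12)

```text
time: 5.95
tcp_pos: [0.5602, -0.0971, 0.215]
tool_rot: [-90.0, 0.0, -46.1]
wrist_force: [2.7, -1.1, -4.2]
grip_width: 0.0273
```

```bash
python3 - <<'E'
from pic import *
mz(6);st()
E
```

```text
F [ 3.09 -0.17 -5.44] M [-0.122 -0.564  0.011] sd [0.029 0.037 0.024] yaw -46.01
t 6.25 tcp [ 0.5602 -0.097   0.2151] rot [-9.001e+01  3.000e-02 -4.604e+01] F [ 3.65 -0.   -7.05] M [-0.134 -0.587  0.047] gw 0.0275 j6 -65.7
grasp rel: u -0.0004 w 0.0056 z 0.0547 ang 0.102 rad 0.0550
```

Request:
servo_tool([
  {"dp": [0.07, 0.08, 0.07], "roll": 4, "grip": 0.5},
  {"dp": [0.07, 0.1, 0.07], "roll": 8, "grip": 0.5},
])

```text
time: 6.45
tcp_pos: [0.5607, -0.0971, 0.2147]
tool_rot: [-90.1, 0.0, -54.2]
wrist_force: [-1.7, -1.8, 0.7]
grip_width: 0.0274
```

```bash
cat > q.py <<'E'
from cell import *
import numpy as np
def one():
    s=observe();print('t',s['time'],'yaw',round(s['tool_rot'][2],2),'z',round(s['tcp_pos'][2],4),'F',s['wrist_force'].round(1),'M',s['torque'].round(3),'e',s['joint_efforts'].round(3)[3:],'qd6',round(s['qd'][5],1),'gw',round(s['grip_width'],4))
if __name__=='__main__':
    one();grab_frame('scene');one()
E
python3 q.py
```

```text
t 6.45 yaw -54.19 z 0.2147 F [-1.7 -1.8  0.7] M [-0.342  0.273  0.121] e [ 0.656 -0.378 -0.845] qd6 39.8 gw 0.0274
t 6.5 yaw -54.4 z 0.2147 F [-3.  -1.   0.3] M [-0.331  0.284  0.055] e [ 0.634 -0.362 -0.195] qd6 -7.8 gw 0.0275
```

Request:
servo_tool([
  {"dp": [-0.02, 0.02, -0.02], "roll": 4, "grip": 0.5},
  {"dp": [-0.02, 0.04, -0.02], "roll": 8, "grip": 0.5},
])

```text
time: 6.7
tcp_pos: [0.5604, -0.0973, 0.2144]
tool_rot: [-90.1, -0.0, -62.1]
wrist_force: [-2.8, -2.4, 0.9]
grip_width: 0.0272
```

```bash
python3 q.py
```

```text
t 6.7 yaw -62.13 z 0.2144 F [-2.8 -2.4  0.9] M [-0.476  0.43   0.111] e [ 0.892 -0.435 -0.837] qd6 39.8 gw 0.0272
t 6.75 yaw -62.34 z 0.2144 F [-2.1 -2.   1.4] M [-0.435  0.404  0.102] e [ 0.89  -0.475 -0.172] qd6 -7.7 gw 0.0276
```

Request:
servo_tool([
  {"dp": [0, 0.02, 0], "roll": 4, "grip": 0.5},
  {"dp": [0, 0.04, 0], "roll": 8, "grip": 0.5},
])

```text
time: 6.95
tcp_pos: [0.5604, -0.0974, 0.2142]
tool_rot: [-90.1, -0.0, -70.1]
wrist_force: [-4.3, -4.0, 2.6]
grip_width: 0.0275
```

```bash
python3 q.py
```

```text
t 6.95 yaw -70.07 z 0.2142 F [-4.3 -4.   2.6] M [-0.51   0.741  0.158] e [ 1.279 -0.822 -0.808] qd6 39.9 gw 0.0275
t 7.0 yaw -70.29 z 0.2142 F [-3.7 -4.   3. ] M [-0.517  0.671  0.126] e [ 1.084 -0.691 -0.15 ] qd6 -7.4 gw 0.0272
```

Request:
servo_tool([
  {"dp": [0.04, 0.0, -0.09], "roll": 4, "grip": 0.5},
  {"dp": [0.04, 0.0, -0.09], "roll": 8, "grip": 0.5},
])

```text
time: 7.2
tcp_pos: [0.5598, -0.0977, 0.214]
tool_rot: [-90.0, -0.0, -78.0]
wrist_force: [-2.3, -1.9, 0.8]
grip_width: 0.0276
```

```bash
python3 q.py
```

```text
t 7.2 yaw -78.04 z 0.214 F [-2.3 -1.9  0.8] M [-0.287  0.431  0.196] e [ 0.743 -0.524 -0.783] qd6 39.8 gw 0.0276
t 7.25 yaw -78.25 z 0.2139 F [-2.5 -0.2  2. ] M [-0.314  0.461  0.147] e [ 0.717 -0.528 -0.09 ] qd6 -7.5 gw 0.0275
```

Request:
servo_tool([
  {"dp": [0, 0.02, 0], "roll": 4, "grip": 0.5},
  {"dp": [0, 0.04, 0], "roll": 8, "grip": 0.5},
])

```text
time: 7.45
tcp_pos: [0.5598, -0.0977, 0.2136]
tool_rot: [-90.1, -0.0, -86.0]
wrist_force: [-3.7, -0.7, 2.2]
grip_width: 0.0274
```

```bash
python3 q.py
```

```text
t 7.45 yaw -85.99 z 0.2136 F [-3.7 -0.7  2.2] M [-0.256  0.706  0.168] e [ 0.794 -0.794 -0.736] qd6 39.8 gw 0.0274
t 7.5 yaw -86.2 z 0.2136 F [-5.1 -0.8  2.6] M [-0.296  0.709  0.182] e [ 0.833 -0.864 -0.033] qd6 -7.4 gw 0.0272
```

Request:
servo_tool([
  {"dp": [0.05, -0.04, -0.05], "roll": -8, "grip": 0.5},
  {"dp": [0.05, -0.08, -0.05], "roll": -16, "grip": 0.5},
  {"dp": [0.05, -0.12, -0.05], "roll": -24, "grip": 0.5},
  {"dp": [0.05, -0.16, -0.05], "roll": -32, "grip": 0.5},
  {"dp": [0.05, -0.2, -0.05], "roll": -40, "grip": 0.5},
  {"dp": [0.05, -0.24, -0.05], "roll": -45, "grip": 0.5},
])

```text
time: 8.1
tcp_pos: [0.561, -0.0976, 0.2163]
tool_rot: [-89.8, -0.2, -40.5]
wrist_force: [5.6, 2.9, 0.0]
grip_width: 0.027
```

```bash
python3 q.py
```

```text
t 8.1 yaw -40.55 z 0.2163 F [5.6 2.9 0. ] M [ 0.606 -1.072 -0.16 ] e [-1.36   1.087  0.543] qd6 -47.4 gw 0.027
t 8.15 yaw -40.34 z 0.2163 F [4.3 2.7 0.5] M [ 0.556 -1.084 -0.042] e [-1.259  1.051 -0.043] qd6 9.3 gw 0.0278
```

Request:
servo_tool([
  {"dp": [0, 0, 0], "roll": 0, "grip": 0.1},
  {"dp": [0, 0, 0], "roll": 8, "grip": 0.1},
  {"dp": [0, 0, 0], "roll": 16, "grip": 0.1},
  {"dp": [0, 0, 0], "roll": 24, "grip": 0.1},
  {"dp": [0, 0, 0], "roll": 32, "grip": 0.1},
  {"dp": [0, 0, 0], "roll": 34, "grip": 0.5},
  {"dp": [0, 0, 0], "roll": 34, "grip": 0.5},
  {"dp": [0, 0, 0], "roll": 34, "grip": 0.5},
], force=4)

```text
time: 8.95
tcp_pos: [0.5599, -0.0981, 0.2157]
tool_rot: [-90.0, -0.0, -75.0]
wrist_force: [0.7, 0.7, 0.4]
grip_width: 0.0277
```

```bash
python3 - <<'E'
from pic import *
st();knobest();pic('a5')
E
```

```text
t 8.95 tcp [ 0.5599 -0.0981  0.2157] rot [-89.97  -0.   -74.96] F [0.7  0.73 0.44] M [ 0.054 -0.271  0.051] gw 0.0277 j6 -36.9
grasp rel: u -0.0010 w 0.0066 z 0.0553 ang 0.119 rad 0.0557
red [281.01142857 180.21714286] [276 172  12  18 175] u [-0.0112  0.0027  0.0118] w [-0.0105 -0.0055  0.0087] z [0.0469 0.062  0.0665]
```

View pics/a5.png

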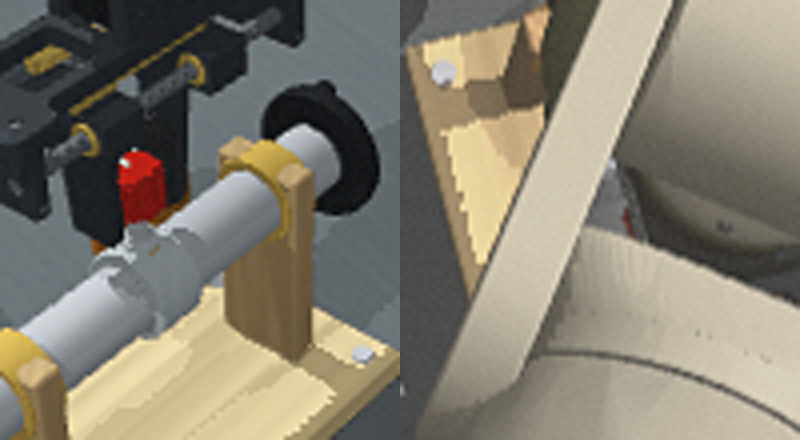

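Request:
servo_tool([
  {"dp": [-0.6, -0.02, 0], "roll": 0, "grip": 0.5},
  {"dp": [-1.2, 0.02, 0], "roll": 0, "grip": 0.5},
  {"dp": [-1.7, 0.1, 0], "roll": 0, "grip": 0.5},
  {"dp": [-2.1, 0.17, 0], "roll": 0, "grip": 0.5},
  {"dp": [-2.1, 0.17, 0], "roll": 0, "grip": 0.5},
  {"dp": [-2.1, 0.17, 0], "roll": 0, "grip": -0.1},
  {"dp": [-2.1, 0.17, 0], "roll": -8, "grip": -0.1},
  {"dp": [-2.1, 0.17, 0], "roll": -16, "grip": -0.1},
])

```text
time: 9.9
tcp_pos: [0.5542, -0.0779, 0.214]
tool_rot: [-90.0, 0.0, -58.8]
wrist_force: [0.1, -0.1, 0.1]
grip_width: 0.048
```

```bash
python3 - <<'E'
from pic import *
st();knobest()
E
```

```text
t 9.9 tcp [ 0.5542 -0.0779  0.214 ] rot [-9.002e+01  3.000e-02 -5.877e+01] F [ 0.1  -0.06  0.15] M [-0.023 -0.133  0.075] gw 0.048 j6 -51.3
grasp rel: u -0.0009 w -0.0144 z 0.0536 ang -0.262 rad 0.0555
red [290.65333333 187.8       ] [285 179  13  18 150] u [-0.0093  0.0049  0.0129] w [-0.0344 -0.0282 -0.0221] z [0.0414 0.0572 0.0618]
```

Request:
servo_tool([
  {"dp": [0, 0, 0], "roll": -8, "grip": -0.1},
  {"dp": [0, 0, 0], "roll": -14, "grip": -0.1},
  {"dp": [0, 0, 0], "roll": -14, "grip": 0.5},
  {"dp": [0, 0, 0], "roll": -14, "grip": 0.5},
  {"dp": [0, 0, 0], "roll": -14, "grip": 0.5},
  {"dp": [0, 0, 0], "roll": -14, "grip": 0.5},
  {"dp": [0, 0, 0], "roll": -10, "grip": 0.5},
  {"dp": [0, 0.02, 0], "roll": -6, "grip": 0.5},
], force=12)

```text
time: 10.75
tcp_pos: [0.5548, -0.0778, 0.2141]
tool_rot: [-89.9, -0.1, -53.3]
wrist_force: [3.3, 1.2, 0.9]
grip_width: 0.0285
```

```bash
python3 q.py
```

```text
t 10.75 yaw -53.3 z 0.2141 F [3.3 1.2 0.9] M [ 0.22  -0.632  0.138] e [-0.545  0.613 -0.855] qd6 39.9 gw 0.0285
t 10.8 yaw -53.5 z 0.2141 F [2.5 1.8 1.3] M [ 0.294 -0.684  0.056] e [-0.613  0.664 -0.22 ] qd6 -8.2 gw 0.0283
```

Request:
servo_tool([
  {"dp": [0, 0.02, 0], "roll": 4, "grip": 0.5},
  {"dp": [0, 0.04, 0], "roll": 8, "grip": 0.5},
])

```text
time: 11.0
tcp_pos: [0.5547, -0.0779, 0.2136]
tool_rot: [-89.9, -0.0, -61.2]
wrist_force: [2.4, 1.3, 0.8]
grip_width: 0.0277
```

```bash
python3 q.py
```

```text
t 11.0 yaw -61.21 z 0.2136 F [2.4 1.3 0.8] M [ 0.227 -0.634  0.148] e [-0.324  0.575 -0.836] qd6 39.8 gw 0.0277
t 11.05 yaw -61.41 z 0.2136 F [2.1 0.  1. ] M [ 0.095 -0.498  0.067] e [-0.325  0.631 -0.194] qd6 -8.0 gw 0.0279
```

Request:
servo_tool([
  {"dp": [0, 0.02, 0], "roll": 4, "grip": 0.5},
  {"dp": [0, 0.04, 0], "roll": 8, "grip": 0.5},
])

```text
time: 11.25
tcp_pos: [0.5546, -0.0779, 0.2133]
tool_rot: [-89.9, -0.0, -69.1]
wrist_force: [2.6, 0.2, 3.0]
grip_width: 0.0273
```

```bash
python3 q.py
```

```text
t 11.25 yaw -69.13 z 0.2133 F [2.6 0.2 3. ] M [ 0.287 -0.56   0.127] e [-0.346  0.59  -0.805] qd6 39.8 gw 0.0273
t 11.3 yaw -69.34 z 0.2133 F [2.5 0.5 1.9] M [ 0.084 -0.474  0.116] e [-0.268  0.513 -0.152] qd6 -7.7 gw 0.0272
```

Request:
servo_tool([
  {"dp": [0, 0.02, 0], "roll": 4, "grip": 0.5},
  {"dp": [0, 0.04, 0], "roll": 8, "grip": 0.5},
])

```text
time: 11.5
tcp_pos: [0.5546, -0.078, 0.2129]
tool_rot: [-89.9, -0.0, -77.1]
wrist_force: [1.7, 0.1, 2.8]
grip_width: 0.0275
```

```bash
python3 q.py
```

```text
t 11.5 yaw -77.07 z 0.2129 F [1.7 0.1 2.8] M [-0.096 -0.423  0.155] e [-0.191  0.556 -0.753] qd6 39.9 gw 0.0275
t 11.55 yaw -77.28 z 0.2129 F [1.3 1.  3.1] M [ 0.013 -0.514  0.104] e [-0.143  0.558 -0.077] qd6 -7.5 gw 0.0274
```

Request:
servo_tool([
  {"dp": [0, 0.02, 0], "roll": 4, "grip": 0.5},
  {"dp": [0, 0.04, 0], "roll": 8, "grip": 0.5},
])

```text
time: 11.75
tcp_pos: [0.5545, -0.0782, 0.2125]
tool_rot: [-90.0, -0.1, -85.0]
wrist_force: [1.5, -1.0, 2.8]
grip_width: 0.0275
```

```bash
python3 q.py
```

```text
t 11.75 yaw -85.02 z 0.2125 F [ 1.5 -1.   2.8] M [-0.108 -0.412  0.231] e [ 0.244  0.543 -0.716] qd6 39.8 gw 0.0275
t 11.8 yaw -85.24 z 0.2125 F [ 1.1 -0.3  2.8] M [-0.161 -0.424  0.213] e [ 0.103  0.478 -0.028] qd6 -7.5 gw 0.0275
```

Request:
servo_tool([
  {"dp": [0, -0.04, 0], "roll": -8, "grip": 0.5},
  {"dp": [0, -0.08, 0], "roll": -16, "grip": 0.5},
  {"dp": [0, -0.12, 0], "roll": -22, "grip": 0.5},
  {"dp": [0, -0.12, 0], "roll": -22, "grip": 0.5},
  {"dp": [0, -0.12, 0], "roll": -22, "grip": 0.0},
  {"dp": [0, -0.12, 0], "roll": -16, "grip": 0.0},
  {"dp": [0, -0.12, 0], "roll": -11, "grip": 0.5},
  {"dp": [0, -0.12, 0], "roll": -11, "grip": 0.5},
])

```text
time: 12.6
tcp_pos: [0.5541, -0.0778, 0.2131]
tool_rot: [-90.0, 0.0, -74.2]
wrist_force: [0.3, -0.4, -0.9]
grip_width: 0.0294
```

```bash
python3 q.py
```

```text
t 12.6 yaw -74.18 z 0.2131 F [ 0.3 -0.4 -0.9] M [-0.016 -0.113  0.071] e [0.058 0.056 0.933] qd6 -5.6 gw 0.0294
t 12.65 yaw -74.02 z 0.2132 F [ 1.9  0.  -0.5] M [-0.002 -0.274  0.033] e [-0.232  0.369  0.378] qd6 -1.5 gw 0.0272
```

Request:
servo_tool([
  {"dp": [0.9, -0.16, 0], "roll": 0, "grip": 0.5},
  {"dp": [1.98, -0.16, 0], "roll": 0, "grip": 0.5},
  {"dp": [3.04, 0.05, 0], "roll": 0, "grip": 0.5},
  {"dp": [3.79, 0.35, 0], "roll": 0, "grip": 0.5},
  {"dp": [4.26, 0.61, 0], "roll": 0, "grip": 0.5},
  {"dp": [4.26, 0.61, 0], "roll": 0, "grip": 0.5},
  {"dp": [4.26, 0.61, 0], "roll": 0, "grip": 0.5},
], force=5)

```text
time: 13.35
tcp_pos: [0.5662, -0.1195, 0.2074]
tool_rot: [-90.0, -0.1, -74.1]
wrist_force: [0.8, -4.1, 2.4]
grip_width: 0.0275
```

```bash
python3 - <<'E'
from pic import *
st();mz(3);pic('a6');knobest()
E
```

```text
t 13.35 tcp [ 0.5662 -0.1195  0.2074] rot [-8.999e+01 -7.000e-02 -7.411e+01] F [ 0.81 -4.11  2.41] M [-0.613 -0.179  0.072] gw 0.0275 j6 -39.5
grasp rel: u -0.0007 w 0.0289 z 0.0470 ang 0.551 rad 0.0551
F [ 0.34 -4.08  3.07] M [-0.644 -0.118 -0.005] sd [0.052 0.023 0.033] yaw -74.09
red [271.9602649  178.43708609] [267 171  12  17 151] u [-0.0102  0.0027  0.0118] w [0.0117 0.0177 0.0308] z [0.0434 0.0537 0.0617]
```

View pics/a6.png

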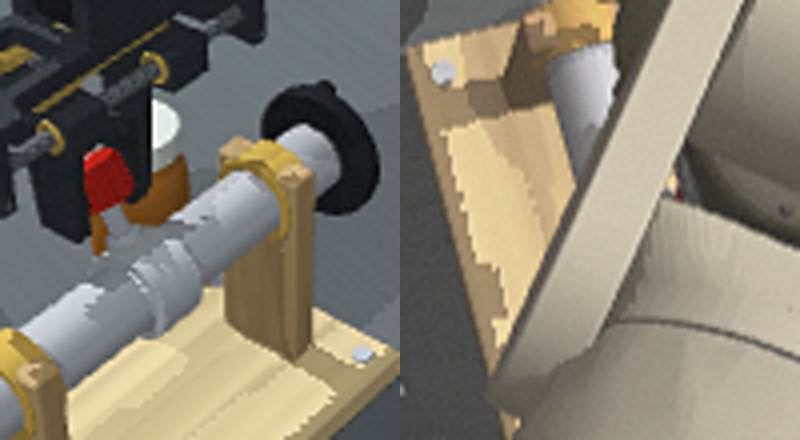

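Request:
servo_tool([
  {"dp": [0, 0, 0], "roll": 0, "grip": 0.1},
  {"dp": [0, 0, 0], "roll": -8, "grip": 0.1},
  {"dp": [0, 0, 0], "roll": -16, "grip": 0.1},
  {"dp": [0, 0, 0], "roll": -16, "grip": 0.5},
  {"dp": [0, 0, 0], "roll": -16, "grip": 0.5},
  {"dp": [0, 0, 0], "roll": -16, "grip": 0.5},
], force=12)

```text
time: 14.25
tcp_pos: [0.566, -0.1183, 0.2069]
tool_rot: [-90.0, 0.1, -58.2]
wrist_force: [1.8, 3.0, -2.0]
grip_width: 0.0284
```

```bash
python3 - <<'E'
from st import *
st()
E
```

```text
t 14.25 tcp [ 0.566  -0.1183  0.2069] rot [-8.998e+01  8.000e-02 -5.824e+01] F [ 1.77  3.05 -2.05] M [ 0.399 -0.378 -0.068] gw 0.0284 j6 -55.3
grasp rel: u -0.0006 w 0.0277 z 0.0465 ang 0.537 rad 0.0541
```

Request:
servo_tool([
  {"dp": [-0.02, 0.03, 0], "roll": 8, "grip": 0.5},
  {"dp": [-0.04, 0.06, 0.01], "roll": 16, "grip": 0.5},
])

```text
time: 14.45
tcp_pos: [0.5656, -0.1184, 0.2065]
tool_rot: [-90.1, 0.0, -74.5]
wrist_force: [-1.9, -0.7, 1.5]
grip_width: 0.0272
```

```bash
python3 q.py
```

```text
t 14.45 yaw -74.49 z 0.2065 F [-1.9 -0.7  1.5] M [-0.254  0.408  0.2  ] e [ 0.696 -0.341 -1.74 ] qd6 79.9 gw 0.0272
t 14.5 yaw -74.9 z 0.2065 F [-1.3  0.3 -0. ] M [-0.018  0.113  0.15 ] e [ 0.359 -0.32  -0.489] qd6 -16.4 gw 0.0275
```

Request:
servo_tool([
  {"dp": [-0.01, 0.02, 0], "roll": 4, "grip": 0.5},
  {"dp": [-0.02, 0.03, 0], "roll": 8, "grip": 0.5},
  {"dp": [-0.03, 0.05, 0], "roll": 12, "grip": 0.5},
  {"dp": [-0.04, 0.06, 0], "roll": 16, "grip": 0.5},
])

```text
time: 14.9
tcp_pos: [0.5649, -0.1183, 0.2059]
tool_rot: [-90.2, -0.0, -90.2]
wrist_force: [-3.4, -0.7, 1.6]
grip_width: 0.028
```

```bash
python3 q.py
```

```text
t 14.9 yaw -90.16 z 0.2059 F [-3.4 -0.7  1.6] M [-0.205  0.853  0.29 ] e [ 0.959 -1.067 -0.636] qd6 39.8 gw 0.028
t 14.95 yaw -90.36 z 0.2059 F [-4.2 -0.4  2. ] M [-0.248  0.695  0.189] e [ 0.802 -0.922 -0.03 ] qd6 -7.8 gw 0.0281
```

Request:
servo_tool([
  {"dp": [0, 0, 0], "roll": 0, "grip": 0.1},
  {"dp": [0, 0, 0], "roll": -8, "grip": 0.1},
  {"dp": [0, 0, 0], "roll": -16, "grip": 0.1},
  {"dp": [0, 0, 0], "roll": -24, "grip": 0.1},
  {"dp": [0, 0, 0], "roll": -32, "grip": 0.1},
  {"dp": [0, 0, 0], "roll": -32, "grip": 0.1},
])

```text
time: 15.55
tcp_pos: [0.566, -0.1181, 0.2061]
tool_rot: [-90.0, -0.0, -57.9]
wrist_force: [-0.3, -0.1, 0.7]
grip_width: 0.0396
```

```bash
python3 - <<'E'
from pic import *
st();pic('a7');knobest()
E
```

```text
t 15.55 tcp [ 0.566  -0.1181  0.2061] rot [-8.996e+01 -2.000e-02 -5.791e+01] F [-0.3  -0.06  0.75] M [-0.02  -0.143 -0.024] gw 0.0396 j6 -55.6
grasp rel: u -0.0005 w 0.0275 z 0.0457 ang 0.541 rad 0.0533
red [273.23958333 180.54166667] [269 173  10  15  96] u [-0.0077  0.0033  0.0114] w [0.0104 0.0149 0.0197] z [0.0427 0.0502 0.0581]
```

View pics/a7.png

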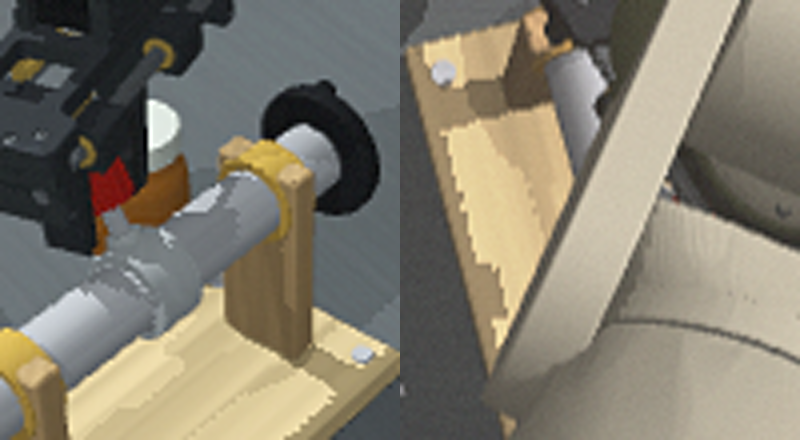

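Request:
servo_tool([
  {"dp": [0, 0.03, 0], "roll": 0, "grip": 0.5},
  {"dp": [0, 0.03, 0], "roll": 0, "grip": 0.5},
  {"dp": [0, 0.03, 0], "roll": 0, "grip": 0.5},
  {"dp": [0, 0.03, 0], "roll": 4, "grip": 0.5},
  {"dp": [-0.02, 0.06, 0], "roll": 8, "grip": 0.5},
], force=12)

```text
time: 16.2
tcp_pos: [0.5655, -0.1176, 0.2052]
tool_rot: [-90.0, 0.1, -66.2]
wrist_force: [1.4, 2.5, -0.1]
grip_width: 0.028
```

```bash
python3 q.py
```

```text
t 16.2 yaw -66.25 z 0.2052 F [ 1.4  2.5 -0.1] M [ 0.234 -0.187  0.14 ] e [-0.299 -0.095 -0.819] qd6 40.0 gw 0.028
t 16.25 yaw -66.44 z 0.2052 F [ 1.5  2.1 -1.6] M [ 0.271 -0.158  0.067] e [-0.328 -0.002 -0.186] qd6 -7.9 gw 0.0275
```

Request:
servo_tool([
  {"dp": [-0.01, 0.02, 0], "roll": 4, "grip": 0.5},
  {"dp": [-0.02, 0.03, 0], "roll": 8, "grip": 0.5},
])

```text
time: 16.45
tcp_pos: [0.5654, -0.1178, 0.2052]
tool_rot: [-90.1, -0.0, -74.2]
wrist_force: [-0.3, -0.3, 0.4]
grip_width: 0.0273
```

```bash
python3 q.py
```

```text
t 16.45 yaw -74.16 z 0.2052 F [-0.3 -0.3  0.4] M [-0.204  0.144  0.261] e [ 0.465 -0.261 -0.762] qd6 39.9 gw 0.0273
t 16.5 yaw -74.36 z 0.2051 F [-0.1 -0.2  0.3] M [-0.104  0.158  0.226] e [ 0.346 -0.268 -0.104] qd6 -7.8 gw 0.027
```

Request:
servo_tool([
  {"dp": [-0.01, 0.02, 0], "roll": 4, "grip": 0.5},
  {"dp": [-0.02, 0.03, 0], "roll": 8, "grip": 0.5},
])

```text
time: 16.7
tcp_pos: [0.5651, -0.1179, 0.205]
tool_rot: [-90.1, -0.0, -82.1]
wrist_force: [-3.0, -1.2, 1.6]
grip_width: 0.0273
```

```bash
python3 q.py
```

```text
t 16.7 yaw -82.1 z 0.205 F [-3.  -1.2  1.6] M [-0.24   0.624  0.216] e [ 0.896 -0.654 -0.729] qd6 39.9 gw 0.0273
t 16.75 yaw -82.31 z 0.2049 F [-2.4 -1.1  1.8] M [-0.31   0.594  0.199] e [ 0.811 -0.618 -0.059] qd6 -7.6 gw 0.027
```

Request:
servo_tool([
  {"dp": [0, 0, 0], "roll": 0, "grip": 0.1},
  {"dp": [0, 0, 0], "roll": 0, "grip": 0.1},
  {"dp": [0, 0, 0], "roll": -8, "grip": 0.1},
])

```text
time: 17.05
tcp_pos: [0.5657, -0.1175, 0.2048]
tool_rot: [-90.0, 0.0, -73.9]
wrist_force: [-0.1, -0.1, 0.3]
grip_width: 0.0396
```

```bash
python3 - <<'E'
from pic import *
st();pic('a8');knobest()
E
```

```text
t 17.05 tcp [ 0.5657 -0.1175  0.2048] rot [-89.98   0.   -73.88] F [-0.07 -0.09  0.31] M [-0.034 -0.136  0.001] gw 0.0396 j6 -39.6
grasp rel: u -0.0007 w 0.0269 z 0.0444 ang 0.544 rad 0.0519
red [271.61714286 179.84571429] [265 172  15  17 175] u [-0.0102  0.0054  0.0132] w [0.0104 0.0176 0.0265] z [0.0402 0.0517 0.0598]
```

View pics/a8.png

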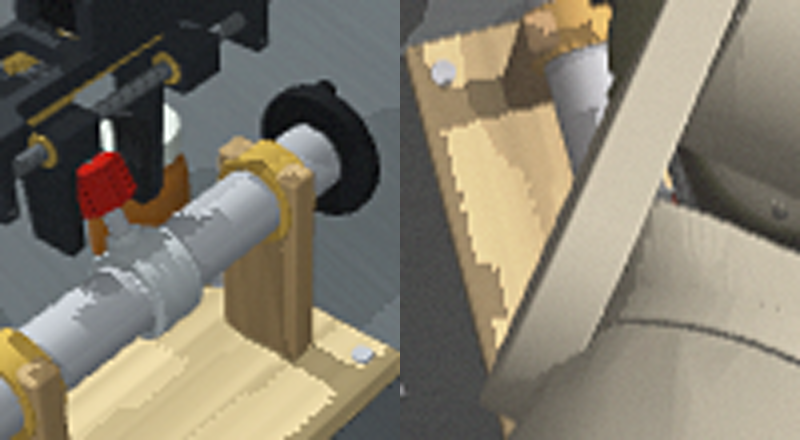

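```bash
python3 - <<'E'
from h import *;import pickle
f=pickle.load(open('scene.pkl','rb'))
def pr(P):
    c=Rm(f).T@(P-f['xyz']);return np.array([f['cx']+f['fx']*c[0]/-c[2],f['cy']-f['fy']*c[1]/-c[2]])
for q in(1.0,):
  for c in(.35,.45,.55,.65,.75):
    a=np.sin(c)*w+np.cos(c)*np.array([0,0,1])
    print(c,[np.round(pr(S+a*r),1) for r in(.041,.052,.063)])
x0,y0=245,150
im=cv2.resize(f['pixels'][y0:y0+60,x0:x0+70,::-1],None,fx=10,fy=10,interpolation=cv2.INTER_NEAREST)
for c,col in((.4,(0,255,0)),(.55,(255,0,0)),(.7,(255,255,0))):
    a=np.sin(c)*w+np.cos(c)*np.array([0,0,1])
    p=[tuple(int(v) for v in (pr(S+a*r)-[x0,y0]+.5)*10) for r in(.024,.063)]
    cv2.line(im,p[0],p[1],col,1)
cv2.imwrite('pics/z8.png',im)
E
```

```text
0.35 [array([275.1, 185.1]), array([273.2, 179.8]), array([271.2, 174.5])]
0.45 [array([273.7, 185. ]), array([271.3, 179.7]), array([269. , 174.4])]
0.55 [array([272.3, 185.1]), array([269.6, 179.9]), array([266.9, 174.6])]
0.65 [array([271.1, 185.4]), array([268. , 180.3]), array([265. , 175.1])]
0.75 [array([269.9, 185.9]), array([266.6, 180.9]), array([263.3, 175.9])]
```

View pics/z8.png

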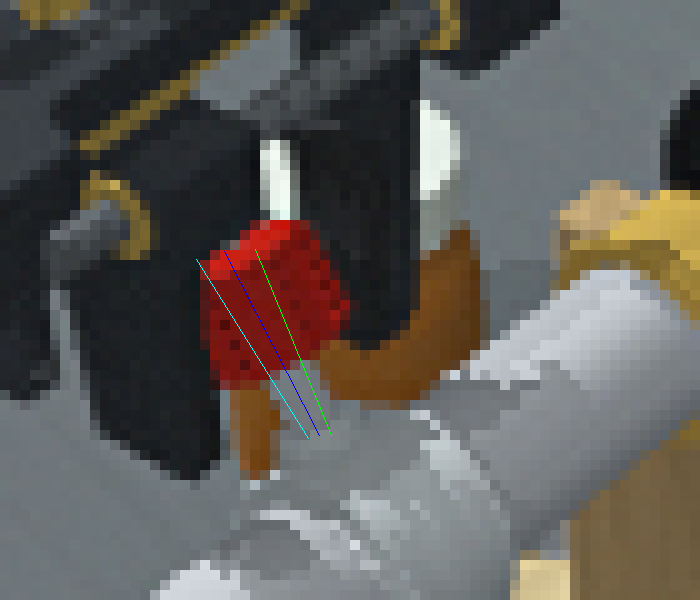

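Request:
servo_tool([
  {"dp": [0, 0.03, 0], "roll": -8, "grip": 0.1},
  {"dp": [0, 0.03, 0], "roll": -12, "grip": 0.5},
  {"dp": [0, 0.03, 0], "roll": -12, "grip": 0.5},
  {"dp": [0, 0.03, 0], "roll": -12, "grip": 0.5},
  {"dp": [0, 0.03, 0], "roll": -8, "grip": 0.5},
  {"dp": [0, 0.05, 0], "roll": -4, "grip": 0.5},
], force=12)

```text
time: 17.8
tcp_pos: [0.5654, -0.1174, 0.2043]
tool_rot: [-90.0, 0.0, -70.4]
wrist_force: [-1.1, -0.3, 1.1]
grip_width: 0.0271
```

```bash
python3 q.py
```

```text
t 17.8 yaw -70.39 z 0.2043 F [-1.1 -0.3  1.1] M [-0.021  0.091  0.155] e [ 0.143 -0.094 -0.797] qd6 39.9 gw 0.0271
t 17.85 yaw -70.58 z 0.2043 F [-0.3  0.7  0.3] M [0.057 0.023 0.192] e [ 0.085 -0.178 -0.176] qd6 -8.4 gw 0.0274
```

Request:
servo_tool([
  {"dp": [-0.01, 0.02, 0], "roll": 4, "grip": 0.5},
  {"dp": [-0.02, 0.03, 0], "roll": 8, "grip": 0.5},
])

```text
time: 18.05
tcp_pos: [0.5652, -0.1176, 0.2042]
tool_rot: [-90.1, -0.0, -78.3]
wrist_force: [-2.2, -1.8, 2.9]
grip_width: 0.0275
```

```bash
python3 q.py
```

```text
t 18.05 yaw -78.28 z 0.2042 F [-2.2 -1.8  2.9] M [-0.358  0.498  0.225] e [ 0.737 -0.507 -0.742] qd6 39.8 gw 0.0275
t 18.1 yaw -78.48 z 0.2042 F [-2.8 -1.9  2.2] M [-0.267  0.323  0.194] e [ 0.729 -0.462 -0.113] qd6 -8.1 gw 0.0275
```

Request:
servo_tool([
  {"dp": [0, 0, 0], "roll": 0, "grip": 0},
  {"dp": [0, 0, 0], "roll": 0, "grip": 0},
  {"dp": [0, -4, 0], "roll": 0, "grip": 0},
  {"dp": [3, -8, 0], "roll": 0, "grip": 0},
  {"dp": [8, -10, 0], "roll": 0, "grip": 0},
  {"dp": [13, -10, 0], "roll": 0, "grip": 0},
  {"dp": [18, -10, 0], "roll": 0, "grip": 0},
  {"dp": [23, -10, 0], "roll": 0, "grip": 0},
])

```text
time: 18.9
tcp_pos: [0.6123, -0.3407, 0.3043]
tool_rot: [-90.0, -0.0, -78.0]
wrist_force: [0.8, 0.6, 0.1]
grip_width: 0.044
```

```bash
python3 - <<'E'
from pic import *
st();pic('a9')
E
```

```text
t 18.9 tcp [ 0.6123 -0.3407  0.3043] rot [-8.997e+01 -1.000e-02 -7.802e+01] F [0.84 0.6  0.14] M [-0.077 -0.124 -0.051] gw 0.044 j6 -50.7
grasp rel: u -0.0165 w 0.2543 z 0.1439 ang 1.056 rad 0.2922
```

View pics/a9.png

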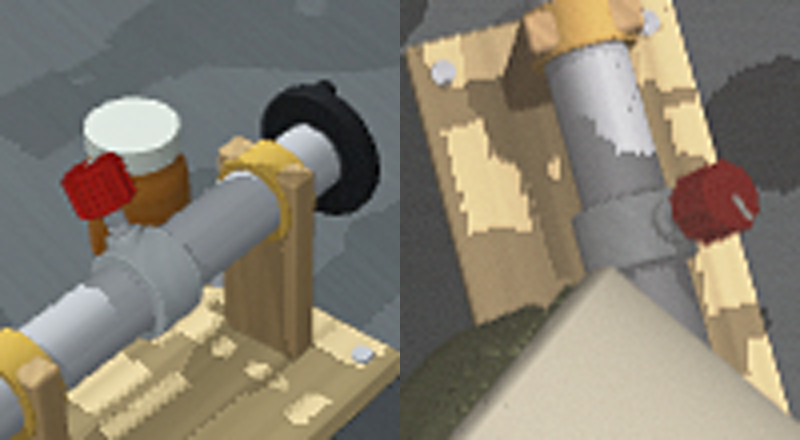

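```bash
cat > mark.py <<'E'
from h import *
def kn(F):
    cs=[red(F[n])[1] for n in('scene','top')]
    P,e=tri(F['scene'],cs[0],F['top'],cs[1]);d=P-S
    print('knob',P.round(4),'gap',round(e,4),'u %.4f c %.3f r %.4f'%(d@u,np.arctan2(d@w,d[2]),np.hypot(d@w,d[2])));return np.arctan2(d@w,d[2])
def mk(f,c,q,show=None):
    m,cc,s=red(f);m=cv2.morphologyEx(m.astype(np.uint8),cv2.MORPH_CLOSE,np.ones((7,7)))
    p=f['pixels'].astype(int);ratio=p[...,1]/np.maximum(p[...,0],1)
    k=cv2.erode(m,np.ones((3,3)))&((ratio>.4).astype(np.uint8))
    v,uu=np.nonzero(k);
    if len(v)<3: print('few',len(v));return
    a=np.sin(c)*w+np.cos(c)*np.array([0,0,1]);b=np.cos(c)*w-np.sin(c)*np.array([0,0,1])
    O=S+a*(.066-.003*q)
    pts=[]
    for x,y in zip(uu,v):
        r=ray(f,x,y);t=((O-f['xyz'])@a)/(r@a);Q=f['xyz']+t*r-O;pts.append([Q@u,Q@b,ratio[y,x]])
    pts=np.array(pts);W=pts[:,2]-.3;ctr=np.average(pts[:,:2],axis=0,weights=W)
    C=np.cov(pts[:,:2].T,aweights=W);ev,V=np.linalg.eigh(C);d=V[:,1]
    # clockwise from outside: u toward b is? a = outward ; u x b sign
    print('n',len(v),'ctr(mm)',(ctr*1000).round(1),'len',(np.sqrt(ev)*1000).round(1),'ang deg',np.degrees(np.arctan2(d[1],d[0])).round(1),'handed',np.cross(u,b)@a)
E
cat >> pic.py <<'E'
def look(tag,q=1.):
    from mark import kn,mk
    F={}
    for n in('scene','top'): F[n]=grab_frame(n)
    c=kn(F)
    for n in F: print(n);mk(F[n],c,q)
    pickle.dump(F,open(tag+'.pkl','wb'))
E
python3 - <<'E'
from pic import *
from mark import *
f=pickle.load(open('scene.pkl','rb'))
look('L9',1.)
E
python3 - <<'E'
# initial frames lost? check
import pickle,glob;print(glob.glob('*.pkl'))
E
```

```text
knob [ 0.5657 -0.1173  0.159 ] gap 0.0011 u -0.0006 c 0.549 r 0.0511
scene
few 0
top
n 216 ctr(mm) [ -3.1 -10.8] len [ 5.7 10.7] ang deg 88.4 handed -1.0
['scene.pkl', 'top.pkl', 'L9.pkl']
```

```bash
python3 - <<'E'
import cv2,pickle,numpy as np
F=pickle.load(open('L9.pkl','rb'))
a=cv2.imread('pics/top0.png')[240:265,362:392];b=F['top']['pixels'][230:255,450:480,::-1]
b=F['top']['pixels'][...,::-1][:, :];
import h
m,c,s=h.red(F['top']);x,y=int(c[0])-15,int(c[1])-12;print(x,y)
b=F['top']['pixels'][y:y+25,x:x+30,::-1]
im=np.hstack([cv2.resize(k,None,fx=13,fy=13,interpolation=cv2.INTER_NEAREST) for k in(a,b)])
cv2.imwrite('pics/m9.png',im)
E
```

```text
398 228
```

View pics/m9.png

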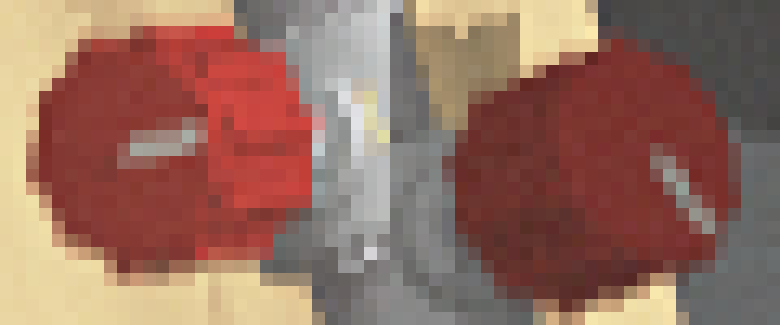

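```bash
cat >> mark.py <<'E'
def ang(f,c,q,p0,p1):
    a=np.sin(c)*w+np.cos(c)*np.array([0,0,1]);b=np.cos(c)*w-np.sin(c)*np.array([0,0,1])
    O=S+a*(.066-.003*q);Q=[]
    for p in(p0,p1):
        r=ray(f,*p);Q.append(f['xyz']+((O-f['xyz'])@a)/(r@a)*r-O)
    d=Q[1]-Q[0]
    # clockwise from outside: u->b is clockwise (u x b = -a)
    print('p0',1e3*np.array([Q[0]@u,Q[0]@b]).round(4),'p1',1e3*np.array([Q[1]@u,Q[1]@b]).round(4),'CW deg',np.degrees(np.arctan2(d@b,d@u)).round(1))
E
python3 - <<'E'
from mark import *;import pickle
f=pickle.load(open('L9.pkl','rb'))['top']
ang(f,-.72,-.1,(371.3,251.7),(377.1,250.0))
ang(f,.55,1.,(417.9,239.8),(422.1,244.8))
E
```

```text
p0 [-1.6  1.5] p1 [-2.1 12.7] CW deg 92.7
p0 [-1.8 -0.9] p1 [-10.7   4.8] CW deg 147.4
```

Request:
servo_tool([
  {"dp": [-5, 0, 0], "roll": 4, "grip": 0},
  {"dp": [-10, 0, 0], "roll": 8, "grip": 0},
  {"dp": [-15, 0, 0], "roll": 12, "grip": 0},
  {"dp": [-20, 0, 0], "roll": 12, "grip": 0},
  {"dp": [-23, 1, 0], "roll": 12, "grip": 0},
  {"dp": [-23, 4, 0], "roll": 12, "grip": 0},
  {"dp": [-23, 4, 0], "roll": 12, "grip": 0},
  {"dp": [-23, 4, 0], "roll": 12, "grip": 0},
])

```text
time: 19.9
tcp_pos: [0.5646, -0.1132, 0.2649]
tool_rot: [-90.0, 0.0, -90.0]
wrist_force: [0.2, -0.3, 0.6]
grip_width: 0.0439
```

```bash
python3 - <<'E'
from pic import *
k=knob(.549,.85);st([k[0],k[1],k[2]+.045])
E
```

```text
t 19.9 tcp [ 0.5646 -0.1132  0.2649] rot [-89.99   0.   -90.02] F [ 0.16 -0.33  0.6 ] M [-0.04  -0.134  0.049] gw 0.0439 j6 -23.1
grasp rel: u -0.0005 w 0.0224 z 0.1045 ang 0.211 rad 0.1068
dp [0.47 5.97 0.18] roll -15.822378132130297
```

Request:
servo_tool([
  {"dp": [0.47, 2, 0.1], "roll": 0, "grip": 0},
  {"dp": [0.47, 5.9, 0.1], "roll": 0, "grip": 0},
  {"dp": [0.47, 5.9, 0.1], "roll": 0, "grip": 0},
  {"dp": [0.47, 5.9, 0.1], "roll": 0, "grip": 0.5},
  {"dp": [0.47, 5.9, 0.1], "roll": 0, "grip": 0.5},
  {"dp": [0.47, 5.9, 0.1], "roll": 0, "grip": 0.5},
  {"dp": [0.48, 5.88, 0.1], "roll": -6, "grip": 0.5},
  {"dp": [0.5, 5.85, 0.1], "roll": -12, "grip": 0.5},
], force=14)

```text
time: 20.7
tcp_pos: [0.566, -0.1188, 0.2072]
tool_rot: [-89.9, -0.0, -77.9]
wrist_force: [0.6, 0.3, -0.5]
grip_width: 0.0274
```

```bash
python3 q.py
```

```text
t 20.7 yaw -77.87 z 0.2072 F [ 0.6  0.3 -0.5] M [ 0.05  -0.175 -0.183] e [-0.236  0.165  1.272] qd6 -59.9 gw 0.0274
t 20.75 yaw -77.57 z 0.2072 F [-1.1  0.5  0.5] M [ 0.036 -0.069 -0.094] e [-0.204 -0.098  0.303] qd6 12.0 gw 0.0277
```

Request:
servo_tool([
  {"dp": [0.01, -0.02, 0], "roll": -6, "grip": 0.5},
  {"dp": [0.02, -0.04, 0], "roll": -12, "grip": 0.5},
  {"dp": [0.03, -0.06, 0], "roll": -18, "grip": 0.5},
])

```text
time: 21.05
tcp_pos: [0.5673, -0.1195, 0.2083]
tool_rot: [-89.7, -0.3, -60.0]
wrist_force: [4.9, 1.7, -0.1]
grip_width: 0.028
```

```bash
python3 q.py
```

```text
t 21.05 yaw -60.01 z 0.2083 F [ 4.9  1.7 -0.1] M [ 0.287 -1.072 -0.318] e [-0.919  1.369  1.034] qd6 -59.6 gw 0.028
t 21.1 yaw -59.71 z 0.2082 F [4.7 0.3 2.9] M [ 0.083 -1.015 -0.223] e [-0.766  1.169  0.12 ] qd6 11.7 gw 0.028
```

Request:
servo_tool([
  {"dp": [0, 0, 0], "roll": 0, "grip": 0.1},
  {"dp": [0, 0, 0], "roll": 8, "grip": 0.1},
  {"dp": [0, 0, 0], "roll": 16, "grip": 0.1},
  {"dp": [0, 0, 0], "roll": 24, "grip": 0.1},
  {"dp": [0, 0, 0], "roll": 30, "grip": 0.5},
  {"dp": [0, 0, 0], "roll": 30, "grip": 0.5},
  {"dp": [0, 0, 0], "roll": 30, "grip": 0.5},
], force=14)

```text
time: 21.8
tcp_pos: [0.5655, -0.1192, 0.2065]
tool_rot: [-90.0, -0.0, -90.0]
wrist_force: [-2.6, 0.4, 3.1]
grip_width: 0.0286
```

Request:
servo_tool([
  {"dp": [0.02, -0.02, 0], "roll": -6, "grip": 0.5},
  {"dp": [0.03, -0.04, 0], "roll": -12, "grip": 0.5},
  {"dp": [0.04, -0.06, 0], "roll": -18, "grip": 0.5},
  {"dp": [0.05, -0.08, 0], "roll": -24, "grip": 0.5},
  {"dp": [0.06, -0.1, 0], "roll": -29, "grip": 0.5},
  {"dp": [0.06, -0.1, 0], "roll": -29, "grip": 0.1},
  {"dp": [0.06, -0.1, 0], "roll": -22, "grip": 0.1},
  {"dp": [0.06, -0.1, 0], "roll": -15, "grip": 0.1},
])

```text
time: 22.6
tcp_pos: [0.5655, -0.1196, 0.207]
tool_rot: [-90.1, 0.0, -75.4]
wrist_force: [0.2, 0.7, 0.1]
grip_width: 0.0396
```

```bash
python3 - <<'E'
from st import *
st()
E
```

```text
t 22.6 tcp [ 0.5655 -0.1196  0.207 ] rot [-9.006e+01  3.000e-02 -7.545e+01] F [0.16 0.7  0.12] M [-0.046 -0.113 -0.023] gw 0.0396 j6 -38.2
grasp rel: u -0.0014 w 0.0289 z 0.0466 ang 0.555 rad 0.0548
```

Request:
servo_tool([
  {"dp": [0, 0, 0.05], "roll": -1, "grip": 0.5},
  {"dp": [0, 0, 0.05], "roll": -1, "grip": 0.5},
  {"dp": [-0.7, -0.38, 0.05], "roll": -1, "grip": 0.5},
  {"dp": [-1.75, -0.7, 0.05], "roll": -1, "grip": 0.5},
  {"dp": [-2.8, -0.8, 0.05], "roll": -1, "grip": 0.5},
  {"dp": [-2.8, -0.8, 0.05], "roll": -1, "grip": 0.5},
  {"dp": [-2.8, -0.8, 0.05], "roll": -1, "grip": 0},
  {"dp": [-2.8, -0.8, 0.05], "roll": -1, "grip": 0},
], force=5)

```text
time: 23.4
tcp_pos: [0.5593, -0.0925, 0.2154]
tool_rot: [-90.0, -0.0, -74.1]
wrist_force: [-1.1, -0.2, 0.6]
grip_width: 0.0412
```

Request:
servo_tool([
  {"dp": [0, -4, 0], "roll": -6, "grip": 0},
  {"dp": [3, -8, 0], "roll": -12, "grip": 0},
  {"dp": [8, -10, 0], "roll": -18, "grip": 0},
  {"dp": [13, -10, 0], "roll": -24, "grip": 0},
  {"dp": [18, -10, 0], "roll": -30, "grip": 0},
  {"dp": [23, -10, 0], "roll": -34, "grip": 0},
  {"dp": [23, -10, 0], "roll": -34, "grip": 0},
])

```text
time: 24.1
tcp_pos: [0.6221, -0.3195, 0.3129]
tool_rot: [-90.0, 0.1, -40.3]
wrist_force: [-0.4, -0.3, -1.2]
grip_width: 0.0443
```

```bash
python3 - <<'E'
from pic import *
st();look('L10',0.3)
F=pickle.load(open('L10.pkl','rb'))
for n in F:
    m,c,s=red(F[n]);x,y=int(c[0])-15,int(c[1])-12;print(n,x,y)
    b=F[n]['pixels'][y:y+25,x:x+30,::-1]
    cv2.imwrite(f'pics/m10_{n}.png',cv2.resize(b,None,fx=20,fy=20,interpolation=cv2.INTER_NEAREST))
a=[cv2.imread(f'pics/m10_{n}.png')[:, :400+200] for n in F]
cv2.imwrite('pics/m10.png',cv2.resize(np.hstack(a),None,fx=.65,fy=.65,interpolation=cv2.INTER_NEAREST))
E
```

```text
t 24.1 tcp [ 0.6221 -0.3195  0.3129] rot [-9.004e+01  5.000e-02 -4.028e+01] F [-0.43 -0.33 -1.24] M [-0.001 -0.131 -0.01 ] gw 0.0443 j6 -86.6
grasp rel: u -0.0014 w 0.2365 z 0.1525 ang 0.998 rad 0.2814
knob [ 0.5579 -0.0884  0.1684] gap 0.0011 u -0.0002 c -0.062 r 0.0531
scene
n 8 ctr(mm) [-2.   2.8] len [1.1 2.7] ang deg 108.5 handed -1.0000000000000002
top
n 164 ctr(mm) [-2.   0.5] len [4.9 6.2] ang deg 110.2 handed -1.0000000000000002
scene 267 170
top 380 232
```

View pics/m10.png

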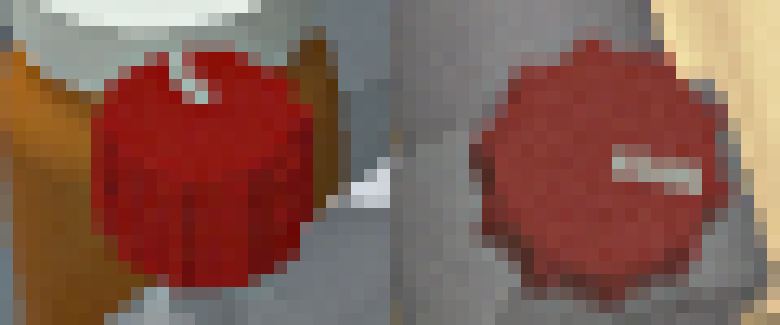

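```bash
python3 - <<'E'
from mark import *;import pickle
F=pickle.load(open('L10.pkl','rb'))
for c in(-.06,0,.02):
    ang(F['top'],c,.3,(396.6,243.8),(403.5,245.5))
    ang(F['scene'],c,.3,(267+205/13-.5,170+97/13-.5),(267+172/13-.5,170+62/13-.5))
E
```

```text
p0 [-1.1  0.3] p1 [-6.3  9.7] CW deg 119.0
p0 [-1.4 -0.6] p1 [-4.1  7.9] CW deg 107.6
p0 [-1.1 -3.7] p1 [-6.2  5.8] CW deg 118.4
p0 [-1.2 -4.6] p1 [-4.4  4.3] CW deg 109.6
p0 [-1.1 -5. ] p1 [-6.2  4.6] CW deg 118.2
p0 [-1.1 -6. ] p1 [-4.5  3.1] CW deg 110.2
```

```bash
python3 - <<'E'
from st import *
t=S+[0,0,.054+.045]-.001*u-.003*w
st(t+[0,0,.06],yaw=-40);print(t)
E
```

```text
t 24.2 tcp [ 0.6221 -0.3151  0.3141] rot [-8.999e+01  6.000e-02 -4.022e+01] F [-0.77 -0.07 -0.16] M [ 0.007 -0.151  0.011] gw 0.044 j6 -86.3
grasp rel: u -0.0002 w 0.2323 z 0.1537 ang 0.986 rad 0.2786
dp [-19.55   3.99  13.08] roll -0.22103132489638
[ 0.55722094 -0.08888563  0.2144    ]
```

Request:
servo_tool([
  {"dp": [-4, 1, 2.7], "roll": 0, "grip": 0},
  {"dp": [-8, 2, 5.4], "roll": 0, "grip": 0},
  {"dp": [-12, 3, 8], "roll": 0, "grip": 0},
  {"dp": [-16, 4, 10.7], "roll": 0, "grip": 0},
  {"dp": [-19.5, 4, 13], "roll": 0, "grip": 0},
  {"dp": [-19.5, 4, 13], "roll": 0, "grip": 0},
  {"dp": [-19.5, 4, 13], "roll": 0, "grip": 0},
])

```text
time: 24.9
tcp_pos: [0.5563, -0.0871, 0.2762]
tool_rot: [-90.0, -0.1, -40.0]
wrist_force: [-0.8, -0.8, -0.2]
grip_width: 0.0438
```

```bash
python3 - <<'E'
from st import *
t=S+[0,0,.054+.045]-.001*u-.003*w
st(t,yaw=-40)
E
```

```text
t 24.9 tcp [ 0.5563 -0.0871  0.2762] rot [-89.97  -0.09 -39.95] F [-0.84 -0.79 -0.23] M [ 0.009 -0.149 -0.022] gw 0.0438 j6 -71.0
grasp rel: u -0.0014 w -0.0050 z 0.1158 ang -0.043 rad 0.1159
dp [ 0.18  6.18 -0.08] roll 0.046136100664277535
```

Request:
servo_tool([
  {"dp": [0.15, 2, -0.05], "roll": 0, "grip": 0},
  {"dp": [0.15, 6, -0.05], "roll": 0, "grip": 0},
  {"dp": [0.15, 6, -0.05], "roll": 0, "grip": 0},
  {"dp": [0.15, 6, -0.05], "roll": 0, "grip": 0.5},
  {"dp": [0.15, 6, -0.05], "roll": 0, "grip": 0.5},
  {"dp": [0.15, 6, -0.05], "roll": 0, "grip": 0.5},
  {"dp": [0.15, 6, -0.05], "roll": 0, "grip": 0.5},
], force=12)

```text
time: 25.6
tcp_pos: [0.5584, -0.0903, 0.217]
tool_rot: [-89.9, -0.2, -40.1]
wrist_force: [3.8, 1.9, 7.0]
grip_width: 0.0277
```

```bash
python3 - <<'E'
from pic import *
st();mz(4)
E
```

```text
t 25.6 tcp [ 0.5584 -0.0903  0.217 ] rot [-89.89  -0.25 -40.09] F [3.83 1.92 6.97] M [ 0.166 -0.641 -0.05 ] gw 0.0277 j6 -71.1
grasp rel: u -0.0002 w -0.0013 z 0.0566 ang -0.023 rad 0.0566
F [2.95 1.21 6.79] M [ 0.128 -0.613 -0.038] sd [0.021 0.03  0.041] yaw -40.09
```

Request:
servo_tool([
  {"dp": [0.08, -0.18, 0.06], "roll": 0, "grip": 0.5},
  {"dp": [0.08, -0.18, 0.06], "roll": 4, "grip": 0.5},
  {"dp": [0.08, -0.16, 0.06], "roll": 8, "grip": 0.5},
])

```text
time: 26.1
tcp_pos: [0.5587, -0.0903, 0.2169]
tool_rot: [-90.0, -0.0, -48.2]
wrist_force: [3.1, -0.9, -2.2]
grip_width: 0.0273
```

```bash
python3 q.py
```

```text
t 26.1 yaw -48.24 z 0.2169 F [ 3.1 -0.9 -2.2] M [-0.155 -0.572  0.156] e [-0.003  0.836 -0.82 ] qd6 39.9 gw 0.0273
t 26.15 yaw -48.43 z 0.2169 F [ 3.  -0.6 -2.9] M [-0.132 -0.55   0.152] e [-0.018  0.84  -0.171] qd6 -8.0 gw 0.0273
```

Request:
servo_tool([
  {"dp": [0, 0.02, 0], "roll": 4, "grip": 0.5},
  {"dp": [0, 0.04, 0], "roll": 8, "grip": 0.5},
])

```text
time: 26.35
tcp_pos: [0.5586, -0.0904, 0.2166]
tool_rot: [-90.0, -0.0, -56.2]
wrist_force: [1.7, -1.9, -0.3]
grip_width: 0.0276
```

```bash
python3 q.py
```

```text
t 26.35 yaw -56.15 z 0.2166 F [ 1.7 -1.9 -0.3] M [-0.256 -0.426  0.168] e [ 0.195  0.544 -0.763] qd6 39.8 gw 0.0276
t 26.4 yaw -56.36 z 0.2166 F [ 1.9 -1.7 -1.8] M [-0.245 -0.49   0.164] e [ 0.187  0.635 -0.1  ] qd6 -7.8 gw 0.0273
```

Request:
servo_tool([
  {"dp": [0, 0.02, 0], "roll": 4, "grip": 0.5},
  {"dp": [0, 0.04, 0], "roll": 8, "grip": 0.5},
])

```text
time: 26.6
tcp_pos: [0.5584, -0.0903, 0.2164]
tool_rot: [-90.0, -0.0, -64.1]
wrist_force: [-0.1, -1.4, 2.0]
grip_width: 0.0271
```

```bash
python3 q.py
```

```text
t 26.6 yaw -64.08 z 0.2164 F [-0.1 -1.4  2. ] M [-0.214 -0.148  0.263] e [ 0.31   0.161 -0.714] qd6 39.8 gw 0.0271
t 26.65 yaw -64.29 z 0.2164 F [-0.4 -0.1  2.1] M [-0.128 -0.119  0.224] e [ 0.278  0.007 -0.059] qd6 -7.6 gw 0.0282
```

Request:
servo_tool([
  {"dp": [0, -0.02, 0], "roll": -7, "grip": 0.5},
  {"dp": [0, -0.06, 0], "roll": -14, "grip": 0.5},
  {"dp": [0, -0.1, 0], "roll": -22, "grip": 0.5},
  {"dp": [0, -0.1, 0], "roll": -22, "grip": 0.1},
  {"dp": [0, -0.1, 0], "roll": -14, "grip": 0.1},
  {"dp": [0, -0.1, 0], "roll": -6, "grip": 0.1},
  {"dp": [0, -0.1, 0], "roll": 2, "grip": 0.1},
  {"dp": [0, -0.1, 0], "roll": 10, "grip": 0.5},
])

```text
time: 27.45
tcp_pos: [0.5582, -0.09, 0.2169]
tool_rot: [-90.0, 0.0, -74.5]
wrist_force: [-0.2, -0.3, -0.1]
grip_width: 0.0338
```

Request:
servo_tool([
  {"dp": [0, 0, 0], "roll": 0, "grip": 0.5},
  {"dp": [0, 0, 0], "roll": 0, "grip": 0.5},
], force=6)

```text
time: 27.65
tcp_pos: [0.5582, -0.09, 0.2169]
tool_rot: [-90.1, 0.0, -73.9]
wrist_force: [-2.0, -0.5, 1.7]
grip_width: 0.0278
```

```bash
python3 - <<'E'
from st import *
k=knob(.54,.3);st([k[0],k[1],k[2]+.045])
E
```

```text
t 27.65 tcp [ 0.5582 -0.09    0.2169] rot [-9.006e+01  3.000e-02 -7.394e+01] F [-2.   -0.47  1.67] M [-0.067  0.189 -0.047] gw 0.0278 j6 -37.2
grasp rel: u -0.0004 w -0.0016 z 0.0565 ang -0.029 rad 0.0565
dp [2.95 1.01 0.03] roll 0.2561350822447679
```

Request:
servo_tool([
  {"dp": [0.97, 0.1, 0], "roll": 0, "grip": 0.5},
  {"dp": [1.76, 0.35, 0], "roll": 0, "grip": 0.5},
  {"dp": [2.36, 0.65, 0], "roll": 0, "grip": 0.5},
  {"dp": [2.95, 1.0, 0], "roll": 0, "grip": 0.5},
  {"dp": [2.95, 1.0, 0], "roll": 0, "grip": 0.5},
  {"dp": [2.95, 1.0, 0], "roll": 0, "grip": 0.2},
  {"dp": [2.95, 1.0, 0], "roll": -5, "grip": 0.2},
  {"dp": [2.95, 1.0, 0], "roll": -10, "grip": 0.2},
])

```text
time: 28.45
tcp_pos: [0.5668, -0.1179, 0.2067]
tool_rot: [-90.0, 0.0, -63.9]
wrist_force: [-0.3, 0.2, -0.5]
grip_width: 0.0352
```

Request:
servo_tool([
  {"dp": [0, 0, 0], "roll": 0, "grip": 0.5},
  {"dp": [0, 0, 0], "roll": 0, "grip": 0.5},
  {"dp": [0, 0, 0], "roll": 0, "grip": 0.5},
  {"dp": [-0.01, 0.02, 0], "roll": 6, "grip": 0.5},
  {"dp": [-0.02, 0.05, 0], "roll": 13, "grip": 0.5},
  {"dp": [-0.04, 0.08, 0], "roll": 20, "grip": 0.5},
], force=20)

```text
time: 29.05
tcp_pos: [0.5656, -0.1186, 0.2064]
tool_rot: [-90.1, -0.1, -84.4]
wrist_force: [-8.4, -6.2, 7.6]
grip_width: 0.0276
```

```bash
python3 q.py; python3 -c "
from st import *
st()"
```

```text
t 29.05 yaw -84.41 z 0.2064 F [-8.4 -6.2  7.6] M [-0.887  1.656  0.39 ] e [ 1.951 -1.268 -1.27 ] qd6 69.5 gw 0.0276
t 29.1 yaw -84.79 z 0.2063 F [-4.5 -3.1  4.6] M [-0.526  0.883  0.147] e [ 1.155 -0.95  -0.046] qd6 -12.3 gw 0.0276
t 29.1 tcp [ 0.5656 -0.1184  0.2063] rot [-9.014e+01 -4.000e-02 -8.479e+01] F [-4.49 -3.11  4.64] M [-0.526  0.883  0.147] gw 0.0276 j6 -28.7
grasp rel: u -0.0009 w 0.0277 z 0.0459 ang 0.543 rad 0.0536
```

Request:
servo_tool([
  {"dp": [0, 0, 0], "roll": 0, "grip": 0.25},
  {"dp": [0, 0, 0], "roll": -8, "grip": 0.25},
  {"dp": [0, 0, 0], "roll": -15, "grip": 0.25},
  {"dp": [0, 0, 0], "roll": -21, "grip": 0.5},
  {"dp": [0, 0, 0], "roll": -21, "grip": 0.5},
  {"dp": [0, 0.01, 0], "roll": -16, "grip": 0.5},
  {"dp": [0, 0.03, 0], "roll": -10, "grip": 0.5},
  {"dp": [-0.02, 0.05, 0], "roll": -4, "grip": 0.5},
], force=12)

```text
time: 29.9
tcp_pos: [0.5659, -0.1184, 0.2058]
tool_rot: [-90.1, -0.1, -80.5]
wrist_force: [-6.2, -4.4, 3.7]
grip_width: 0.0274
```

```bash
python3 q.py
```

```text
t 29.9 yaw -80.49 z 0.2058 F [-6.2 -4.4  3.7] M [-0.702  0.998  0.231] e [ 1.519 -0.994 -1.154] qd6 59.8 gw 0.0274
t 29.95 yaw -80.82 z 0.2058 F [-4.8 -3.8  3.4] M [-0.608  0.735  0.104] e [ 1.206 -0.748 -0.074] qd6 -10.6 gw 0.0275
```

Request:
servo_tool([
  {"dp": [0, 0, 0], "roll": 0, "grip": 0.25},
  {"dp": [0, 0, 0], "roll": -8, "grip": 0.25},
  {"dp": [0, 0, 0], "roll": -15, "grip": 0.25},
  {"dp": [0, 0, 0], "roll": -18, "grip": 0.5},
  {"dp": [0, 0, 0], "roll": -18, "grip": 0.5},
  {"dp": [0, 0.01, 0], "roll": -12, "grip": 0.5},
  {"dp": [0, 0.03, 0], "roll": -6, "grip": 0.5},
  {"dp": [-0.02, 0.05, 0], "roll": 0, "grip": 0.5},
])

```text
time: 30.75
tcp_pos: [0.5659, -0.1182, 0.2053]
tool_rot: [-90.1, -0.1, -80.5]
wrist_force: [-6.1, -3.5, 3.5]
grip_width: 0.0276
```

```bash
python3 q.py; python3 -c "
from pic import *
pic('b1')"
```

```text
t 30.75 yaw -80.46 z 0.2053 F [-6.1 -3.5  3.5] M [-0.747  0.935  0.248] e [ 1.581 -1.01  -1.142] qd6 59.6 gw 0.0276
t 30.8 yaw -80.79 z 0.2052 F [-4.4 -3.8  3.4] M [-0.599  0.773  0.173] e [ 1.276 -0.718 -0.077] qd6 -10.6 gw 0.0275
```

View pics/b1.png

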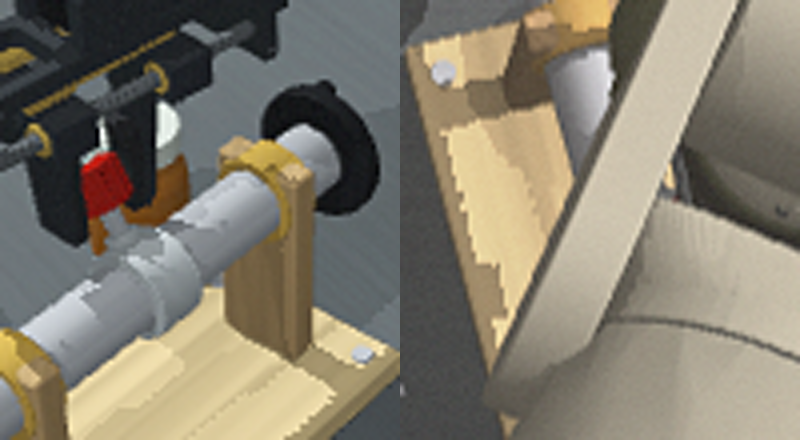

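Request:
servo_tool([
  {"dp": [0, 0, 0], "roll": 0, "grip": 0},
  {"dp": [0, -0.5, 0], "roll": 0, "grip": 0},
  {"dp": [0, -5, 0], "roll": 0, "grip": 0},
  {"dp": [4, -9, 0], "roll": 0, "grip": 0},
  {"dp": [9, -10, 0], "roll": 0, "grip": 0},
  {"dp": [14, -10, 0], "roll": 0, "grip": 0},
  {"dp": [18, -10, 0], "roll": 0, "grip": 0},
])

```text
time: 31.6
tcp_pos: [0.5976, -0.2968, 0.3064]
tool_rot: [-89.9, -0.1, -80.1]
wrist_force: [-0.5, 0.7, 0.3]
grip_width: 0.0441
```

```bash
cat >> pic.py <<'E'
def mlook(tag,q):
    look(tag,q);F=pickle.load(open(tag+'.pkl','rb'));o=[]
    for n in F:
        m,c,s=red(F[n]);x,y=int(c[0])-15,int(c[1])-12;print(n,x,y)
        o.append(cv2.resize(F[n]['pixels'][y:y+25,x:x+30,::-1],None,fx=13,fy=13,interpolation=cv2.INTER_NEAREST))
    cv2.imwrite(f'pics/{tag}.png',np.hstack(o))
E
python3 -c "
from pic import *
st();mlook('L11',1.)"
```

```text
t 31.6 tcp [ 0.5976 -0.2968  0.3064] rot [-8.989e+01 -7.000e-02 -8.013e+01] F [-0.55  0.73  0.26] M [ 0.001 -0.109  0.033] gw 0.0441 j6 -46.4
grasp rel: u -0.0187 w 0.2081 z 0.1460 ang 0.959 rad 0.2542
knob [ 0.5666 -0.1192  0.1581] gap 0.0011 u -0.0003 c 0.591 r 0.0515
scene
few 0
top
n 205 ctr(mm) [ -2.7 -11.4] len [ 5.7 10.8] ang deg 87.9 handed -1.0000000000000002
scene 254 168
top 399 228
```

View pics/L11.png

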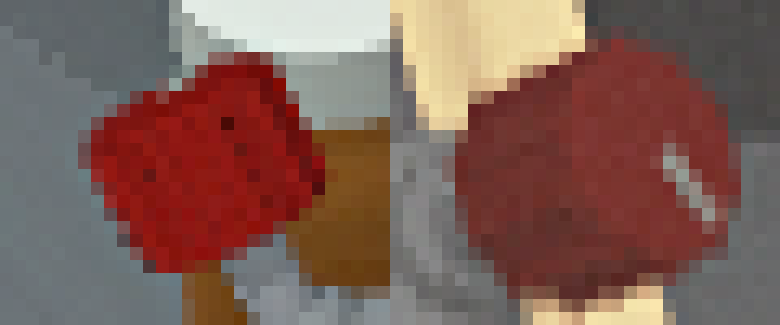

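```bash
python3 - <<'E'
from mark import *;import pickle
F=pickle.load(open('L11.pkl','rb'))
for c in(.54,.59): ang(F['top'],c,.9,(419.9,239.8),(423.1,244.3))
F=pickle.load(open('L9.pkl','rb'))
for c in(.5,.55): ang(F['top'],c,.9,(417.9,239.8),(422.1,244.8))
E
```

```text
p0 [-2.4  3.6] p1 [-10.3   7.4] CW deg 153.7
p0 [-2.4  0.5] p1 [-10.2   4.6] CW deg 152.5
p0 [-1.9  2. ] p1 [-10.8   7.4] CW deg 148.8
p0 [-1.9 -1.2] p1 [-10.8   4.5] CW deg 147.4
```

Request:
servo_tool([
  {"dp": [-5, 0, 0], "roll": -2, "grip": 0},
  {"dp": [-10, 0, 0], "roll": -4, "grip": 0},
  {"dp": [-15, 2, 0], "roll": -8, "grip": 0},
  {"dp": [-18, 4, 0], "roll": -12, "grip": 0},
  {"dp": [-18, 4, 0], "roll": -15, "grip": 0},
  {"dp": [-18, 4, 0], "roll": -15, "grip": 0},
])

```text
time: 32.3
tcp_pos: [0.5662, -0.1161, 0.2654]
tool_rot: [-90.0, 0.0, -65.0]
wrist_force: [0.4, -0.1, 0.0]
grip_width: 0.044
```

```bash
python3 - <<'E'
from st import *
k=knob(.58,.95);st(k+[0,0,.045]-.0006*u,yaw=-66)
E
```

```text
t 32.3 tcp [ 0.5662 -0.1161  0.2654] rot [-8.998e+01  2.000e-02 -6.498e+01] F [ 0.44 -0.09  0.  ] M [-0.044 -0.113 -0.006] gw 0.044 j6 -48.3
grasp rel: u 0.0003 w 0.0256 z 0.1050 ang 0.240 rad 0.1081
dp [ 0.28  6.14 -0.14] roll 1.016188184580571
```

Request:
servo_tool([
  {"dp": [0.28, 3, -0.14], "roll": 1, "grip": 0},
  {"dp": [0.28, 6.1, -0.14], "roll": 1, "grip": 0},
  {"dp": [0.28, 6.1, -0.14], "roll": 1, "grip": 0.5},
  {"dp": [0.28, 6.1, -0.14], "roll": 1, "grip": 0.5},
  {"dp": [0.28, 6.1, -0.14], "roll": 1, "grip": 0.5},
  {"dp": [0.28, 6.12, -0.14], "roll": 6, "grip": 0.5},
  {"dp": [0.27, 6.14, -0.14], "roll": 12, "grip": 0.5},
  {"dp": [0.26, 6.16, -0.14], "roll": 18, "grip": 0.5},
], force=12)

```text
time: 33.1
tcp_pos: [0.566, -0.1215, 0.2054]
tool_rot: [-90.0, -0.2, -83.3]
wrist_force: [-6.6, -4.5, 2.5]
grip_width: 0.0282
```

```bash
python3 q.py; python3 -c "
from st import *
st()"
```

```text
t 33.1 yaw -83.33 z 0.2054 F [-6.6 -4.5  2.5] M [-0.686  0.951  0.325] e [ 1.596 -0.953 -1.107] qd6 59.7 gw 0.0282
t 33.15 yaw -83.66 z 0.2053 F [-4.8 -3.7  1.8] M [-0.567  0.69   0.23 ] e [ 1.257 -0.753 -0.02 ] qd6 -10.6 gw 0.0276
t 33.15 tcp [ 0.5659 -0.1214  0.2053] rot [-90.    -0.14 -83.66] F [-4.78 -3.75  1.8 ] M [-0.567  0.69   0.23 ] gw 0.0276 j6 -30.1
grasp rel: u -0.0015 w 0.0307 z 0.0449 ang 0.599 rad 0.0544
```

Request:
servo_tool([
  {"dp": [0, 0, 0], "roll": 0, "grip": 0.25},
  {"dp": [0, 0, 0], "roll": -8, "grip": 0.25},
  {"dp": [0, 0, 0], "roll": -15, "grip": 0.25},
  {"dp": [0, 0, 0], "roll": -19, "grip": 0.5},
  {"dp": [0, 0, 0], "roll": -19, "grip": 0.5},
  {"dp": [0, 0.01, 0], "roll": -12, "grip": 0.5},
  {"dp": [0, 0.03, 0], "roll": -6, "grip": 0.5},
  {"dp": [-0.02, 0.05, 0], "roll": 0, "grip": 0.5},
])

```text
time: 33.95
tcp_pos: [0.5658, -0.1209, 0.204]
tool_rot: [-90.1, -0.1, -83.4]
wrist_force: [-4.5, -1.5, 2.5]
grip_width: 0.0275
```

```bash
python3 q.py
```

```text
t 33.95 yaw -83.41 z 0.204 F [-4.5 -1.5  2.5] M [-0.396  0.833  0.266] e [ 1.215 -0.911 -1.107] qd6 59.6 gw 0.0275
t 34.0 yaw -83.71 z 0.2039 F [-3.9 -2.   3.5] M [-0.425  0.695  0.228] e [ 1.111 -0.827 -0.213] qd6 -11.6 gw 0.0274
```

Request:
servo_tool([
  {"dp": [0, 0, 0], "roll": 0, "grip": 0.25},
  {"dp": [0, 0, 0], "roll": -8, "grip": 0.25},
  {"dp": [0, 0, 0], "roll": -15, "grip": 0.25},
  {"dp": [0, 0, 0], "roll": -19, "grip": 0.5},
  {"dp": [0, 0, 0], "roll": -19, "grip": 0.5},
  {"dp": [0, 0.01, 0], "roll": -12, "grip": 0.5},
  {"dp": [0, 0.03, 0], "roll": -6, "grip": 0.5},
  {"dp": [-0.02, 0.05, 0], "roll": 0, "grip": 0.5},
])

```text
time: 34.8
tcp_pos: [0.5656, -0.1205, 0.2028]
tool_rot: [-90.1, -0.0, -83.4]
wrist_force: [-4.7, -1.1, 2.8]
grip_width: 0.0276
```

```bash
python3 q.py; python3 -c "
from st import *
st()"
```

```text
t 34.8 yaw -83.39 z 0.2028 F [-4.7 -1.1  2.8] M [-0.336  0.776  0.221] e [ 1.171 -0.828 -1.111] qd6 59.7 gw 0.0276
t 34.85 yaw -83.67 z 0.2027 F [-3.7 -1.6  1.7] M [-0.386  0.666  0.182] e [ 1.003 -0.717 -0.22 ] qd6 -12.2 gw 0.0278
t 34.85 tcp [ 0.5656 -0.1205  0.2027] rot [-9.010e+01 -3.000e-02 -8.367e+01] F [-3.67 -1.64  1.7 ] M [-0.386  0.666  0.182] gw 0.0278 j6 -30.0
grasp rel: u -0.0016 w 0.0297 z 0.0423 ang 0.612 rad 0.0517
```

Request:
servo_tool([
  {"dp": [0, 0, 0], "roll": 0, "grip": 0},
  {"dp": [0, -0.5, 0], "roll": 0, "grip": 0},
  {"dp": [0, -5, 0], "roll": 0, "grip": 0},
  {"dp": [4, -9, 0], "roll": 0, "grip": 0},
  {"dp": [9, -10, 0], "roll": 0, "grip": 0},
  {"dp": [14, -10, 0], "roll": 0, "grip": 0},
  {"dp": [18, -10, 0], "roll": 0, "grip": 0},
])

```text
time: 35.55
tcp_pos: [0.5879, -0.3008, 0.3039]
tool_rot: [-89.9, -0.1, -83.0]
wrist_force: [1.0, 0.1, -0.7]
grip_width: 0.0439
```

```bash
python3 -c "
from pic import *
st();mlook('L12',1.4)"
```

```text
t 35.55 tcp [ 0.5879 -0.3008  0.3039] rot [-8.989e+01 -7.000e-02 -8.299e+01] F [ 0.96  0.11 -0.7 ] M [-0.074 -0.111 -0.034] gw 0.0439 j6 -44.4
grasp rel: u -0.0292 w 0.2093 z 0.1435 ang 0.970 rad 0.2538
knob [ 0.5663 -0.1187  0.1565] gap 0.0013 u -0.0004 c 0.599 r 0.0498
scene
few 0
top
n 208 ctr(mm) [ -3.1 -12.2] len [ 5.9 10.6] ang deg 88.9 handed -1.0000000000000002
scene 254 169
top 398 228
```

View pics/L12.png

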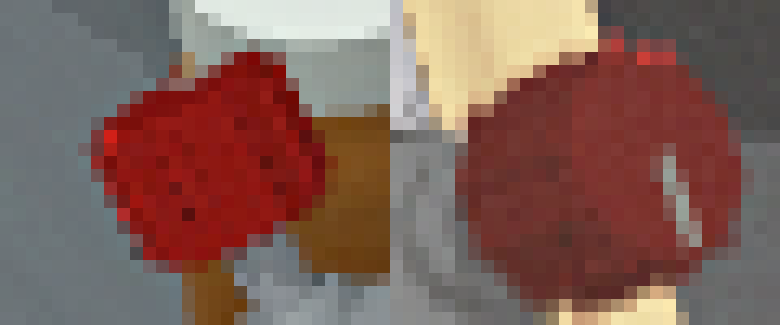

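```bash
python3 - <<'E'
from mark import *;import pickle
F=pickle.load(open('L12.pkl','rb'))
for c in(.54,.6): ang(F['top'],c,1.4,(418.5,239.4),(420.6,246.0))
E
```

```text
p0 [-1.2  2.4] p1 [-12.    2.7] CW deg 178.1
p0 [-1.2 -1.3] p1 [-12.   -0.9] CW deg 178.0
```

Request:
servo_tool([
  {"dp": [-5, 0, 0], "roll": -2, "grip": 0},
  {"dp": [-10, 0, 0], "roll": -6, "grip": 0},
  {"dp": [-15, 2, 0], "roll": -12, "grip": 0},
  {"dp": [-18, 4, 0], "roll": -16, "grip": 0},
  {"dp": [-18, 4, 0], "roll": -16, "grip": 0},
  {"dp": [-18, 4, 0], "roll": -16, "grip": 0},
])

```text
time: 36.25
tcp_pos: [0.5663, -0.1196, 0.2631]
tool_rot: [-90.0, -0.0, -67.0]
wrist_force: [-0.4, -0.5, 0.9]
grip_width: 0.0441
```

```bash
python3 - <<'E'
from st import *
k=knob(.572,1.38);st(k+[0,0,.045]-.0008*u,yaw=-66)
E
```

```text
t 36.25 tcp [ 0.5663 -0.1196  0.2631] rot [-8.997e+01 -2.000e-02 -6.701e+01] F [-0.42 -0.51  0.89] M [-0.033 -0.115 -0.014] gw 0.0441 j6 -46.6
grasp rel: u -0.0006 w 0.0291 z 0.1027 ang 0.276 rad 0.1068
dp [-0.16  6.   -0.  ] roll -1.0070692924411446
```

Request:
servo_tool([
  {"dp": [-0.16, 3, 0], "roll": 0, "grip": 0},
  {"dp": [-0.16, 5.9, 0], "roll": -1, "grip": 0},
  {"dp": [-0.16, 5.9, 0], "roll": -1, "grip": 0.5},
  {"dp": [-0.16, 5.9, 0], "roll": -1, "grip": 0.5},
  {"dp": [-0.16, 5.9, 0], "roll": -1, "grip": 0.5},
  {"dp": [-0.16, 5.91, 0], "roll": 3, "grip": 0.5},
  {"dp": [-0.17, 5.93, 0], "roll": 7, "grip": 0.5},
], force=12)

```text
time: 36.95
tcp_pos: [0.5658, -0.1195, 0.205]
tool_rot: [-89.9, -0.1, -74.3]
wrist_force: [-1.7, -3.5, 1.5]
grip_width: 0.0275
```

```bash
python3 q.py; python3 -c "
from st import *
st()"
```

```text
t 36.95 yaw -74.26 z 0.205 F [-1.7 -3.5  1.5] M [-0.493  0.328  0.257] e [ 0.876 -0.219 -0.752] qd6 40.0 gw 0.0275
t 37.0 yaw -74.46 z 0.205 F [-1.  -2.1  1.8] M [-0.382  0.083  0.094] e [ 0.681 -0.037 -0.134] qd6 -8.1 gw 0.0277
t 37.0 tcp [ 0.5658 -0.1195  0.205 ] rot [-89.92  -0.14 -74.46] F [-0.97 -2.09  1.82] M [-0.382  0.083  0.094] gw 0.0277 j6 -39.1
grasp rel: u -0.0011 w 0.0288 z 0.0446 ang 0.574 rad 0.0531
```

Request:
servo_tool([
  {"dp": [-0.01, 0.02, 0], "roll": 4, "grip": 0.5},
  {"dp": [-0.02, 0.03, 0], "roll": 8, "grip": 0.5},
])

```text
time: 37.2
tcp_pos: [0.5653, -0.1192, 0.2045]
tool_rot: [-90.0, -0.1, -82.2]
wrist_force: [-4.5, -1.9, 3.6]
grip_width: 0.0275
```

```bash
python3 q.py; python3 -c "
from pic import *
mz(3)"
```

```text
t 37.2 yaw -82.17 z 0.2045 F [-4.5 -1.9  3.6] M [-0.428  0.769  0.325] e [ 1.015 -0.763 -0.671] qd6 39.9 gw 0.0275
t 37.25 yaw -82.37 z 0.2046 F [-4.  -2.3  3.1] M [-0.526  0.546  0.172] e [ 1.176 -0.564 -0.019] qd6 -7.8 gw 0.0275
F [-4.55 -2.97  5.93] M [-0.591  0.717  0.196] sd [0.002 0.064 0.051] yaw -81.99
```

Request:
servo_tool([
  {"dp": [0, 0, 0], "roll": 0, "grip": 0.25},
  {"dp": [0, 0, 0], "roll": -7, "grip": 0.25},
  {"dp": [0, 0, 0], "roll": -14, "grip": 0.25},
  {"dp": [0, 0, 0], "roll": -14, "grip": 0.5},
  {"dp": [0, 0, 0], "roll": -14, "grip": 0.5},
  {"dp": [0, 0, 0], "roll": -14, "grip": 0.5},
  {"dp": [0, 0, 0], "roll": -11, "grip": 0.5},
  {"dp": [0, 0.01, 0], "roll": -7, "grip": 0.5},
])

```text
time: 38.2
tcp_pos: [0.5654, -0.1185, 0.2031]
tool_rot: [-90.0, -0.0, -75.3]
wrist_force: [-0.6, -0.5, 2.8]
grip_width: 0.0278
```

```bash
python3 q.py; python3 -c "
from st import *
st()"
```

```text
t 38.2 yaw -75.27 z 0.2031 F [-0.6 -0.5  2.8] M [-0.176  0.043  0.279] e [ 0.235 -0.094 -0.873] qd6 40.6 gw 0.0278
t 38.25 yaw -75.49 z 0.2031 F [0.1 0.9 2. ] M [-0.016 -0.065  0.23 ] e [ 0.159 -0.081 -0.129] qd6 -8.0 gw 0.0276
t 38.25 tcp [ 0.5654 -0.1185  0.2031] rot [-9.001e+01 -2.000e-02 -7.549e+01] F [0.14 0.92 1.99] M [-0.016 -0.065  0.23 ] gw 0.0276 j6 -38.1
grasp rel: u -0.0012 w 0.0277 z 0.0427 ang 0.576 rad 0.0509
```

Request:
servo_tool([
  {"dp": [0, 0.01, 0], "roll": 4, "grip": 0.5},
])

```text
time: 38.35
tcp_pos: [0.5653, -0.1186, 0.203]
tool_rot: [-90.0, -0.0, -79.1]
wrist_force: [-1.5, -0.1, 1.2]
grip_width: 0.0275
```

```bash
python3 q.py; python3 -c "
from pic import *
mz(3)"
```

```text
t 38.35 yaw -79.13 z 0.203 F [-1.5 -0.1  1.2] M [-0.072  0.204  0.233] e [ 0.393 -0.311 -1.053] qd6 41.9 gw 0.0275
t 38.4 yaw -79.4 z 0.2029 F [-0.7 -0.4  3.4] M [-0.04   0.112  0.215] e [ 0.344 -0.242 -0.179] qd6 -7.2 gw 0.0275
F [-0.9  -0.15  2.49] M [-0.065  0.179  0.191] sd [0.032 0.047 0.048] yaw -79.03
```

Request:
servo_tool([
  {"dp": [0, 0, 0], "roll": 0, "grip": 0},
  {"dp": [0, -0.5, 0], "roll": 0, "grip": 0},
  {"dp": [0, -5, 0], "roll": 0, "grip": 0},
  {"dp": [4, -9, 0], "roll": 0, "grip": 0},
  {"dp": [9, -10, 0], "roll": 0, "grip": 0},
  {"dp": [14, -10, 0], "roll": 0, "grip": 0},
  {"dp": [18, -10, 0], "roll": 0, "grip": 0},
])

```text
time: 39.25
tcp_pos: [0.5996, -0.2972, 0.3038]
tool_rot: [-89.9, -0.1, -79.1]
wrist_force: [0.3, 0.3, -0.1]
grip_width: 0.0437
```

```bash
python3 -c "
from pic import *
st();mlook('L13',1.6)"
```

```text
t 39.25 tcp [ 0.5996 -0.2972  0.3038] rot [-8.993e+01 -6.000e-02 -7.907e+01] F [ 0.33  0.26 -0.08] M [-0.01  -0.076 -0.038] gw 0.0437 j6 -47.4
grasp rel: u -0.0170 w 0.2090 z 0.1434 ang 0.969 rad 0.2535
knob [ 0.566  -0.1181  0.1564] gap 0.0011 u -0.0005 c 0.590 r 0.0494
scene
few 1
top
n 214 ctr(mm) [ -3.5 -11.7] len [ 5.8 10.7] ang deg 88.6 handed -1.0000000000000002
scene 255 169
top 398 228
```

View pics/L13.png

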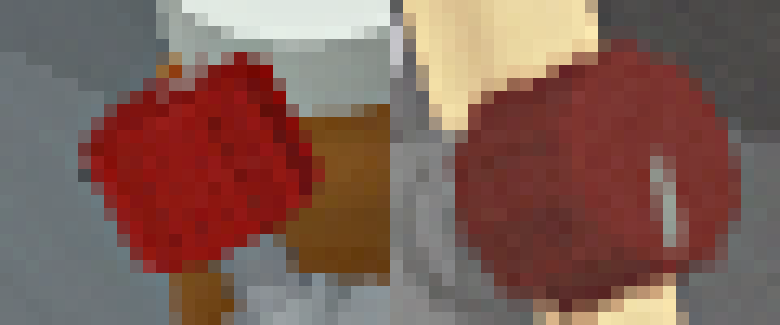

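```bash
cat >> mark.py <<'E'
def auto(f,c,q,verbose=True):
    """mark pixels on the cap: back-project to cap plane, keep r<12.5mm, weight by green excess"""
    a=np.sin(c)*w+np.cos(c)*np.array([0,0,1]);b=np.cos(c)*w-np.sin(c)*np.array([0,0,1])
    O=S-.0012*u+a*(.066-.003*q)
    v,x=np.mgrid[225:270,355:440];v=v.ravel();x=x.ravel()
    d=np.stack([(x-f['cx'])/f['fx'],-(v-f['cy'])/f['fy'],-np.ones(len(x))],1)@Rm(f).T
    t=((O-f['xyz'])@a)/(d@a);Q=f['xyz']+t[:,None]*d-O;X=np.stack([Q@u,Q@b],1)
    p=f['pixels'][v,x].astype(float);W=np.clip(p[:,1]-.45*p[:,0]-15,0,None);W[np.hypot(*X.T)>.0122]=0
    X=X[W>0];W=W[W>0]
    m=np.average(X,axis=0,weights=W);ev,V=np.linalg.eigh(np.cov(X.T,aweights=W));e=V[:,1]
    if e@m<0:e=-e
    print('n',len(W),'ctr',(m*1e3).round(1),'sd',(np.sqrt(ev)*1e3).round(1),'CW axis',np.degrees(np.arctan2(e[1],e[0])).round(1),'from centre',np.degrees(np.arctan2(m[1],m[0])).round(1))
E
python3 - <<'E'
from mark import *;import pickle
L={k:pickle.load(open(k+'.pkl','rb'))['top'] for k in('L9','L10','L11','L12','L13')}
f0=dict(L['L9']);f0['pixels']=cv2.imread('pics/top0.png')[:,:,::-1]
for n,f,c,q in(('0',f0,-.72,-.1),('9',L['L9'],.53,.85),('10',L['L10'],-.06,.3),('11',L['L11'],.585,.95),('12',L['L12'],.573,1.38),('13',L['L13'],.57,1.6)):
    print(n,end=' ');auto(f,c,q)
ang(L['L13'],.57,1.6,(418.0,240.0),(419.3,246.1))
E
```

```text
0 n 21 ctr [-1.1  4.2] sd [2.1 7.1] CW axis 74.2 from centre 104.7
9 n 15 ctr [-5.3  2.9] sd [0.9 3.3] CW axis 153.5 from centre 151.2
10 n 20 ctr [-2.6  5. ] sd [1.  3.3] CW axis 118.2 from centre 117.2
11 n 16 ctr [-4.6  3.2] sd [1.3 3.1] CW axis 150.8 from centre 145.3
12 n 17 ctr [-5.9  0.8] sd [0.9 3.4] CW axis 177.1 from centre 172.7
13 n 15 ctr [-5.7 -0.5] sd [0.9 3.1] CW axis -172.3 from centre -174.8
p0 [-1.9 -0.2] p1 [-11.7  -1.2] CW deg -174.2
```

Request:
servo_tool([
  {"dp": [-5, 0, 0], "roll": -2, "grip": 0},
  {"dp": [-10, 0, 0], "roll": -4, "grip": 0},
  {"dp": [-15, 2, 0], "roll": -8, "grip": 0},
  {"dp": [-18, 4, 0], "roll": -10, "grip": 0},
  {"dp": [-18, 4, 0], "roll": -10, "grip": 0},
  {"dp": [-18, 4, 0], "roll": -10, "grip": 0},
])

```text
time: 39.95
tcp_pos: [0.5655, -0.118, 0.2632]
tool_rot: [-90.0, -0.0, -69.0]
wrist_force: [0.8, -0.4, 0.0]
grip_width: 0.0439
```

```bash
python3 - <<'E'
from st import *
st(S+.0277*w-.0012*u+[0,0,.0427+.045],yaw=-69)
E
```

```text
t 39.95 tcp [ 0.5655 -0.118   0.2632] rot [-8.999e+01 -2.000e-02 -6.902e+01] F [ 0.79 -0.44  0.05] M [-0.034 -0.1    0.021] gw 0.0439 j6 -44.5
grasp rel: u -0.0010 w 0.0272 z 0.1028 ang 0.259 rad 0.1064
dp [ 0.04  6.01 -0.03] roll -0.02480260297818404
```

Request:
servo_tool([
  {"dp": [0.04, 3, -0.03], "roll": 0, "grip": 0},
  {"dp": [0.04, 6, -0.03], "roll": 0, "grip": 0},
  {"dp": [0.04, 6, -0.03], "roll": 0, "grip": 0.5},
  {"dp": [0.04, 6, -0.03], "roll": 0, "grip": 0.5},
  {"dp": [0.04, 6, -0.03], "roll": 0, "grip": 0.5},
  {"dp": [0.04, 6, -0.03], "roll": 0, "grip": 0.5},
], force=12)

```text
time: 40.55
tcp_pos: [0.5661, -0.1197, 0.2043]
tool_rot: [-89.9, -0.2, -69.1]
wrist_force: [2.9, -1.9, -0.6]
grip_width: 0.0273
```

```bash
python3 q.py; python3 -c "
from st import *
st()"
```

```text
t 40.55 yaw -69.11 z 0.2043 F [ 2.9 -1.9 -0.6] M [-0.373 -0.463  0.012] e [ 0.188  0.85  -0.   ] qd6 0.0 gw 0.0273
t 40.6 yaw -69.1 z 0.2043 F [ 2.4 -2.4  0.7] M [-0.43  -0.561 -0.009] e [ 0.258  0.941 -0.002] qd6 0.0 gw 0.0272
t 40.6 tcp [ 0.5661 -0.1196  0.2043] rot [-89.85  -0.17 -69.1 ] F [ 2.45 -2.41  0.68] M [-0.43  -0.561 -0.009] gw 0.0272 j6 -44.5
grasp rel: u -0.0009 w 0.0290 z 0.0439 ang 0.584 rad 0.0526
```

Request:
servo_tool([
  {"dp": [0, 0, 0], "roll": 3, "grip": 0.5},
])

```text
time: 40.7
tcp_pos: [0.5658, -0.1194, 0.2041]
tool_rot: [-89.9, -0.1, -72.1]
wrist_force: [1.9, -0.5, 1.0]
grip_width: 0.0272
```

```bash
python3 q.py; python3 -c "
from pic import *
mz(2)"
```

```text
t 40.7 yaw -72.12 z 0.2041 F [ 1.9 -0.5  1. ] M [-0.119 -0.237  0.182] e [ 0.066  0.33  -0.942] qd6 31.9 gw 0.0272
t 40.75 yaw -72.33 z 0.204 F [ 2.5 -1.4  1.9] M [-0.164 -0.471  0.14 ] e [ 0.122  0.56  -0.183] qd6 -5.3 gw 0.0275
F [ 2.3  -1.57  3.34] M [-0.255 -0.435  0.087] sd [0.043 0.023 0.029] yaw -72.07
```

Request:
servo_tool([
  {"dp": [0, 0.01, 0], "roll": 3, "grip": 0.5},
])

```text
time: 40.95
tcp_pos: [0.5655, -0.1192, 0.2037]
tool_rot: [-89.9, -0.1, -75.0]
wrist_force: [0.8, 0.7, 3.8]
grip_width: 0.0274
```

```bash
python3 q.py; python3 -c "
from pic import *
mz(2)"
```

```text
t 40.95 yaw -75.04 z 0.2037 F [0.8 0.7 3.8] M [ 0.034 -0.127  0.245] e [ 0.061  0.034 -0.918] qd6 31.9 gw 0.0274
t 41.0 yaw -75.26 z 0.2037 F [1.1 0.4 5.1] M [ 0.028 -0.339  0.205] e [-0.013  0.245 -0.078] qd6 -4.8 gw 0.0273
F [ 0.17 -0.8   5.05] M [-0.069 -0.238  0.153] sd [0.037 0.021 0.006] yaw -75.04
```

Request:
servo_tool([
  {"dp": [0, 0, 0], "roll": 3, "grip": 0.5},
])

```text
time: 41.2
tcp_pos: [0.5653, -0.119, 0.2036]
tool_rot: [-90.0, -0.0, -78.0]
wrist_force: [-0.2, 0.1, 4.2]
grip_width: 0.0272
```

```bash
python3 q.py; python3 -c "
from pic import *
mz(2)"
```

```text
t 41.2 yaw -78.02 z 0.2036 F [-0.2  0.1  4.2] M [-0.1   -0.006  0.265] e [ 0.157 -0.083 -0.907] qd6 32.1 gw 0.0272
t 41.25 yaw -78.24 z 0.2035 F [-0.8 -1.3  4.9] M [-0.032 -0.015  0.182] e [ 0.253 -0.003 -0.009] qd6 -4.9 gw 0.0273
F [ 0.27 -0.59  4.71] M [-0.051 -0.046  0.2  ] sd [0.011 0.021 0.01 ] yaw -78.02
```

Request:
servo_tool([
  {"dp": [0, 0, 0], "roll": 0, "grip": 0},
  {"dp": [0, -0.5, 0], "roll": 0, "grip": 0},
  {"dp": [0, -5, 0], "roll": 0, "grip": 0},
  {"dp": [4, -9, 0], "roll": 0, "grip": 0},
  {"dp": [9, -10, 0], "roll": 0, "grip": 0},
  {"dp": [14, -10, 0], "roll": 0, "grip": 0},
  {"dp": [18, -10, 0], "roll": 0, "grip": 0},
])

```text
time: 42.05
tcp_pos: [0.6024, -0.297, 0.3037]
tool_rot: [-90.0, -0.0, -78.1]
wrist_force: [0.7, 0.4, 0.5]
grip_width: 0.0442
```

```bash
python3 -c "
from pic import *
from mark import auto
st();mlook('L14',1.6)
f=pickle.load(open('L14.pkl','rb'))['top']
for c in (.55,.57,.59): auto(f,c,1.65)
f=pickle.load(open('L13.pkl','rb'))['top']
for c in (.55,.57,.59): auto(f,c,1.65)
"
```

```text
t 42.05 tcp [ 0.6024 -0.297   0.3037] rot [-8.996e+01 -4.000e-02 -7.806e+01] F [0.72 0.37 0.45] M [-0.038 -0.113  0.006] gw 0.0442 j6 -48.3
grasp rel: u -0.0142 w 0.2095 z 0.1433 ang 0.971 rad 0.2538
knob [ 0.5657 -0.1178  0.1566] gap 0.001 u -0.0007 c 0.582 r 0.0494
scene
few 1
top
n 213 ctr(mm) [ -3.4 -11.4] len [ 5.9 10.5] ang deg 89.7 handed -1.0000000000000002
scene 255 169
top 398 229
n 15 ctr [-5.8  0.6] sd [0.9 3.3] CW axis -171.1 from centre 174.4
n 15 ctr [-5.8 -0.7] sd [0.9 3.3] CW axis -170.8 from centre -173.5
n 18 ctr [-5.7 -1.4] sd [2.4 3.5] CW axis -146.3 from centre -165.9
n 15 ctr [-5.7  0.9] sd [0.9 3.1] CW axis -172.5 from centre 171.4
n 15 ctr [-5.7 -0.4] sd [0.9 3.1] CW axis -172.3 from centre -176.3
n 16 ctr [-5.6 -1.5] sd [1.7 3.2] CW axis -165.9 from centre -165.4
```

View pics/L14.png

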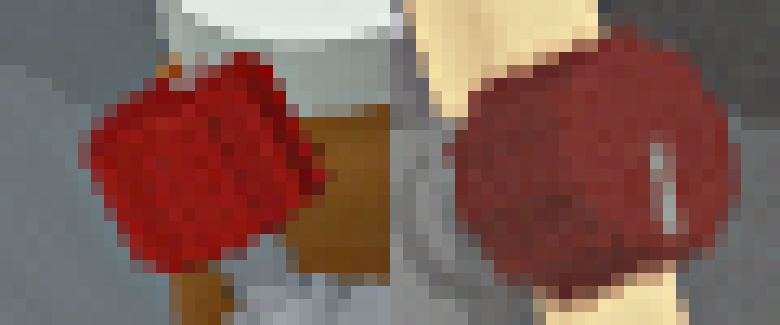

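Request:
servo_tool([
  {"dp": [-5, 0, 0], "roll": -2, "grip": 0},
  {"dp": [-10, 0, 0], "roll": -4, "grip": 0},
  {"dp": [-15, 2, 0], "roll": -6, "grip": 0},
  {"dp": [-18, 4, 0], "roll": -6, "grip": 0},
  {"dp": [-18, 4, 0], "roll": -6, "grip": 0},
  {"dp": [-18, 4, 0], "roll": -6, "grip": 0},
])

```text
time: 42.75
tcp_pos: [0.5652, -0.1184, 0.2631]
tool_rot: [-90.0, -0.0, -72.0]
wrist_force: [1.0, -0.1, 0.5]
grip_width: 0.044
```

```bash
python3 - <<'E'
from st import *
st(S+.0278*w-.001*u+[0,0,.0424+.045],yaw=-72)
E
```

```text
t 42.75 tcp [ 0.5652 -0.1184  0.2631] rot [-90.01  -0.   -71.99] F [ 0.96 -0.05  0.5 ] M [-0.035 -0.128  0.038] gw 0.044 j6 -41.6
grasp rel: u -0.0013 w 0.0276 z 0.1027 ang 0.263 rad 0.1063
dp [0.02 6.03 0.03] roll 0.006266091244668814
```

Request:
servo_tool([
  {"dp": [0.02, 3, 0.03], "roll": 0, "grip": 0},
  {"dp": [0.02, 6, 0.03], "roll": 0, "grip": 0},
  {"dp": [0.02, 6, 0.03], "roll": 0, "grip": 0.2},
  {"dp": [0.02, 6, 0.03], "roll": 0, "grip": 0.5},
  {"dp": [0.02, 6, 0.03], "roll": 0, "grip": 0.5},
  {"dp": [0.02, 6, 0.03], "roll": 0, "grip": 0.5},
], force=12)

```text
time: 43.35
tcp_pos: [0.5662, -0.1199, 0.2042]
tool_rot: [-89.9, -0.2, -72.1]
wrist_force: [0.8, -2.3, 1.0]
grip_width: 0.0275
```

```bash
python3 q.py; python3 -c "
from st import *
st()"
```

```text
t 43.35 yaw -72.11 z 0.2042 F [ 0.8 -2.3  1. ] M [-0.507 -0.239  0.087] e [ 0.577  0.527 -0.003] qd6 0.0 gw 0.0275
t 43.4 yaw -72.1 z 0.2042 F [ 0.2 -3.7  1.7] M [-0.529 -0.206 -0.004] e [ 0.688  0.586 -0.002] qd6 -0.0 gw 0.0273
t 43.4 tcp [ 0.5662 -0.1198  0.2042] rot [-89.87  -0.17 -72.1 ] F [ 0.17 -3.65  1.75] M [-0.529 -0.206 -0.004] gw 0.0273 j6 -41.5
grasp rel: u -0.0008 w 0.0292 z 0.0438 ang 0.589 rad 0.0526
```

Request:
servo_tool([
  {"dp": [0, 0, 0], "roll": 3, "grip": 0.5},
])

```text
time: 43.5
tcp_pos: [0.5659, -0.1198, 0.204]
tool_rot: [-89.9, -0.1, -75.1]
wrist_force: [-2.5, -2.7, 3.1]
grip_width: 0.0275
```

```bash
python3 q.py; python3 -c "
from pic import *
mz(2)"
```

```text
t 43.5 yaw -75.12 z 0.204 F [-2.5 -2.7  3.1] M [-0.422  0.212  0.3  ] e [ 0.748 -0.146 -0.884] qd6 32.0 gw 0.0275
t 43.55 yaw -75.33 z 0.204 F [-0.6 -4.   4.5] M [-0.501 -0.033  0.181] e [ 0.7    0.128 -0.166] qd6 -5.1 gw 0.0277
F [-1.1  -3.63  4.88] M [-0.573  0.073  0.123] sd [0.058 0.016 0.012] yaw -75.07
```

Request:
servo_tool([
  {"dp": [0, 0, 0], "roll": 3, "grip": 0.5},
])

```text
time: 43.75
tcp_pos: [0.5657, -0.1195, 0.2037]
tool_rot: [-90.0, -0.1, -78.0]
wrist_force: [-3.3, -3.9, 6.8]
grip_width: 0.0278
```

```bash
python3 q.py; python3 -c "
from pic import *
mz(2)"
```

```text
t 43.75 yaw -78.04 z 0.2037 F [-3.3 -3.9  6.8] M [-0.664  0.403  0.228] e [ 0.993 -0.29  -0.884] qd6 32.1 gw 0.0278
t 43.8 yaw -78.26 z 0.2037 F [-2.4 -2.8  5.9] M [-0.491  0.153  0.24 ] e [ 0.859 -0.096 -0.069] qd6 -4.6 gw 0.0273
F [-1.55 -2.73  5.49] M [-0.455  0.211  0.152] sd [0.033 0.018 0.025] yaw -78.05
```

Request:
servo_tool([
  {"dp": [0, 0, 0], "roll": 0, "grip": 0.2},
  {"dp": [0, 0, 0], "roll": -6, "grip": 0.2},
  {"dp": [0, 0, 0], "roll": -8, "grip": 0.2},
  {"dp": [0, 0, 0], "roll": -8, "grip": 0.2},
])

```text
time: 44.3
tcp_pos: [0.5656, -0.1188, 0.2025]
tool_rot: [-90.0, 0.0, -70.0]
wrist_force: [-0.6, -0.1, -0.2]
grip_width: 0.0354
```

```bash
python3 -c "
from st import *
st()"
```

```text
t 44.3 tcp [ 0.5656 -0.1188  0.2025] rot [-9.000e+01  4.000e-02 -7.003e+01] F [-0.59 -0.07 -0.16] M [-0.059 -0.086  0.014] gw 0.0354 j6 -43.6
grasp rel: u -0.0011 w 0.0280 z 0.0421 ang 0.587 rad 0.0506
```

Request:
servo_tool([
  {"dp": [0, 0, 0], "roll": 0, "grip": 0.5},
  {"dp": [0, 0, 0], "roll": 0, "grip": 0.5},
  {"dp": [0, 0, 0], "roll": 0, "grip": 0.5},
])

```text
time: 44.6
tcp_pos: [0.5659, -0.1188, 0.2026]
tool_rot: [-90.0, 0.0, -70.1]
wrist_force: [2.7, 2.0, -1.0]
grip_width: 0.0274
```

```bash
python3 -c "
from pic import *
st();mz(2)"
```

```text
t 44.6 tcp [ 0.5659 -0.1188  0.2026] rot [-8.995e+01  1.000e-02 -7.011e+01] F [ 2.66  1.98 -1.04] M [ 0.271 -0.558 -0.026] gw 0.0274 j6 -43.5
grasp rel: u -0.0008 w 0.0282 z 0.0422 ang 0.588 rad 0.0508
F [ 3.    2.33 -1.34] M [ 0.307 -0.603 -0.076] sd [0.002 0.01  0.019] yaw -70.1
```

Request:
servo_tool([
  {"dp": [0, 0, 0.05], "roll": 3, "grip": 0.5},
])

```text
time: 44.8
tcp_pos: [0.5659, -0.119, 0.2027]
tool_rot: [-90.0, -0.0, -73.1]
wrist_force: [-1.9, -2.2, 2.0]
grip_width: 0.0272
```

```bash
python3 q.py; python3 -c "
from pic import *
mz(3)"
```

```text
t 44.8 yaw -73.11 z 0.2027 F [-1.9 -2.2  2. ] M [-0.374  0.079  0.261] e [ 0.659 -0.053 -0.901] qd6 32.3 gw 0.0272
t 44.85 yaw -73.32 z 0.2027 F [-0.6  0.1  0.7] M [-0.129 -0.046  0.195] e [ 0.325  0.011 -0.133] qd6 -5.3 gw 0.0275
F [ 0.36 -0.9   0.39] M [-0.134 -0.073  0.171] sd [0.019 0.036 0.038] yaw -73.05
```

Request:
servo_tool([
  {"dp": [0, 0, 0], "roll": 3, "grip": 0.5},
])

```text
time: 45.1
tcp_pos: [0.5658, -0.1193, 0.2027]
tool_rot: [-90.1, -0.0, -76.1]
wrist_force: [-2.2, -1.5, 0.3]
grip_width: 0.0274
```

```bash
python3 q.py; python3 -c "
from pic import *
mz(3)"
```

```text
t 45.1 yaw -76.06 z 0.2027 F [-2.2 -1.5  0.3] M [-0.332  0.223  0.259] e [ 0.867 -0.094 -0.913] qd6 32.0 gw 0.0274
t 45.15 yaw -76.27 z 0.2026 F [-1.3 -2.3  1.4] M [-0.32   0.142  0.221] e [ 0.759 -0.113 -0.09 ] qd6 -5.2 gw 0.0273
F [-1.63 -2.5   1.73] M [-0.474  0.229  0.204] sd [0.042 0.047 0.031] yaw -76.02
```

Request:
servo_tool([
  {"dp": [0, 0, 0], "roll": 3, "grip": 0.5},
])

```text
time: 45.4
tcp_pos: [0.5657, -0.1193, 0.2027]
tool_rot: [-90.1, -0.0, -79.0]
wrist_force: [-3.5, -3.6, 1.2]
grip_width: 0.0272
```

```bash
python3 q.py; python3 -c "
from pic import *
mz(3)"
```

```text
t 45.4 yaw -79.04 z 0.2027 F [-3.5 -3.6  1.2] M [-0.505  0.44   0.21 ] e [ 1.322 -0.408 -0.892] qd6 32.1 gw 0.0272
t 45.45 yaw -79.26 z 0.2026 F [-2.9 -3.6  1.5] M [-0.538  0.448  0.267] e [ 1.19  -0.37  -0.085] qd6 -5.0 gw 0.0271
F [-2.97 -4.14  1.31] M [-0.642  0.493  0.229] sd [0.023 0.024 0.04 ] yaw -79.0
```

Request:
servo_tool([
  {"dp": [0, 0, 0], "roll": 0, "grip": 0},
  {"dp": [0, -0.5, 0], "roll": 0, "grip": 0},
  {"dp": [0, -5, 0], "roll": 0, "grip": 0},
  {"dp": [4, -9, 0], "roll": 0, "grip": 0},
  {"dp": [9, -10, 0], "roll": 0, "grip": 0},
  {"dp": [14, -10, 0], "roll": 0, "grip": 0},
  {"dp": [18, -10, 0], "roll": 0, "grip": 0},
])

```text
time: 46.3
tcp_pos: [0.6005, -0.2973, 0.3039]
tool_rot: [-89.9, -0.1, -79.0]
wrist_force: [0.7, 0.2, 0.5]
grip_width: 0.0439
```

```bash
python3 -c "
from pic import *
from mark import auto
st();mlook('L15',1.6)
f=pickle.load(open('L15.pkl','rb'))['top']
for c in (.55,.57,.59): auto(f,c,1.65)
"
```

```text
t 46.3 tcp [ 0.6005 -0.2973  0.3039] rot [-8.988e+01 -6.000e-02 -7.902e+01] F [0.66 0.2  0.46] M [-0.01  -0.064  0.018] gw 0.0439 j6 -47.4
grasp rel: u -0.0161 w 0.2093 z 0.1435 ang 0.970 rad 0.2538
knob [ 0.5658 -0.1177  0.1568] gap 0.0009 u -0.0006 c 0.578 r 0.0494
scene
few 1
top
n 208 ctr(mm) [ -3.3 -11.7] len [ 5.8 10.4] ang deg 88.8 handed -1.0
scene 255 169
top 398 229
n 13 ctr [-5.7  0.4] sd [0.8 3.1] CW axis -171.2 from centre 175.5
n 13 ctr [-5.7 -0.8] sd [0.8 3.1] CW axis -171.0 from centre -172.2
n 15 ctr [-5.5 -1.5] sd [2.5 3.4] CW axis -140.0 from centre -165.0
```

View pics/L15.png

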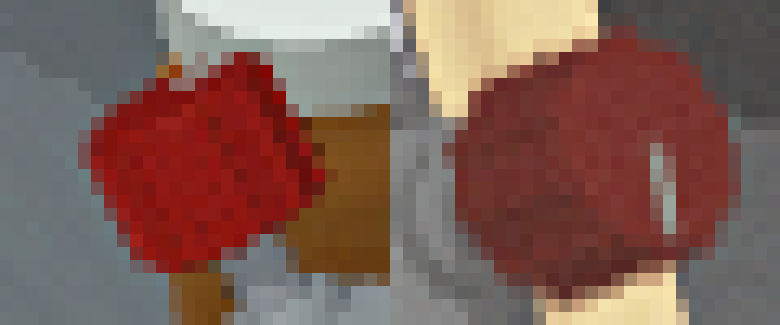

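```bash
python3 - <<'E'
from mark import *;import pickle
f=dict(pickle.load(open('L15.pkl','rb'))['top']);im=cv2.imread('pics/top0.png')[:,:,::-1].astype(int)
print(im[247:255,369:380,1])
sub=im[248:254,370:379];W=np.clip(sub[...,1]-75,0,None).astype(float)
ys,xs=np.mgrid[248:254,370:379]
for c in(-.75,-.72,-.70):
    m=[np.average(xs,weights=W),np.average(ys,weights=W)]
    C=np.cov(np.stack([xs.ravel(),ys.ravel()]),aweights=W.ravel());e=np.linalg.eigh(C)[1][:,1]*3
    e*=np.sign(e[0]);ang(f,c,-.1,(m[0]-e[0],m[1]-e[1]),(m[0]+e[0],m[1]+e[1]))
E
```

```text
[[ 62  61  65  55  60  63  64  59  70  71  75]
 [ 61  60  61  60  59  57  58  59  55  70  68]
 [ 58  60  54  57  61  74  77 115  93  69  66]
 [ 60  61  63 116 124 134 136 173 122  65  67]
 [ 60  58  91 165 162 158 157 123  75  70  68]
 [ 59  60 102  95  96  74  57  52  59  66  68]
 [ 58  57  59  60  60  55  62  59  59  69  69]
 [ 60  61  61  58  66  63  64  61  63  66  61]]
p0 [-1.   3.7] p1 [-1.8 15. ] CW deg 93.9
p0 [-1.   1.6] p1 [-1.7 12.7] CW deg 93.7
p0 [-1.   0.3] p1 [-1.7 11.2] CW deg 93.6
```

Request:
servo_tool([
  {"dp": [-5, 0, 0], "roll": -2, "grip": 0},
  {"dp": [-10, 0, 0], "roll": -4, "grip": 0},
  {"dp": [-15, 2, 0], "roll": -6, "grip": 0},
  {"dp": [-18, 4, 0], "roll": -8, "grip": 0},
  {"dp": [-18, 4, 0], "roll": -8, "grip": 0},
  {"dp": [-18, 4, 0], "roll": -8, "grip": 0},
])

```text
time: 47.0
tcp_pos: [0.5663, -0.1182, 0.2633]
tool_rot: [-90.0, -0.0, -71.0]
wrist_force: [-0.5, -0.8, 0.1]
grip_width: 0.0442
```

```bash
python3 - <<'E'
from st import *
st(S+.0278*w-.0007*u+[0,0,.0422+.045],yaw=-71)
E
```

```text
t 47.0 tcp [ 0.5663 -0.1182  0.2633] rot [-8.996e+01 -2.000e-02 -7.100e+01] F [-0.45 -0.85  0.07] M [-0.019 -0.152 -0.037] gw 0.0442 j6 -42.5
grasp rel: u -0.0002 w 0.0277 z 0.1029 ang 0.263 rad 0.1065
dp [ 0.01  6.07 -0.05] roll -0.001120925372404713
```

Request:
servo_tool([
  {"dp": [0, 3, -0.05], "roll": 0, "grip": 0},
  {"dp": [0, 6.05, -0.05], "roll": 0, "grip": 0},
  {"dp": [0, 6.05, -0.05], "roll": 0, "grip": 0},
  {"dp": [0, 6.05, -0.05], "roll": 0, "grip": 0},
  {"dp": [0, 6.05, -0.05], "roll": 0, "grip": 0.5},
  {"dp": [0, 6.05, -0.05], "roll": 0, "grip": 0.5},
  {"dp": [0, 6.05, -0.05], "roll": 0, "grip": 0.5},
  {"dp": [0, 6.05, -0.05], "roll": 0, "grip": 0.5},
], force=16)

```text
time: 47.8
tcp_pos: [0.5662, -0.1194, 0.2035]
tool_rot: [-89.9, -0.1, -71.1]
wrist_force: [0.8, -1.3, 5.4]
grip_width: 0.0269
```

```bash
python3 -c "
from pic import *
st();mz(2)"
```

```text
t 47.8 tcp [ 0.5662 -0.1194  0.2035] rot [-89.87  -0.13 -71.09] F [ 0.81 -1.31  5.44] M [-0.22  -0.288 -0.036] gw 0.0269 j6 -42.5
grasp rel: u -0.0007 w 0.0288 z 0.0431 ang 0.590 rad 0.0518
F [ 1.29 -0.94  6.33] M [-0.227 -0.242 -0.033] sd [0.003 0.014 0.024] yaw -71.1
```

Request:
servo_tool([
  {"dp": [0, 0, 0], "roll": 2, "grip": 0.5},
  {"dp": [0, 0, 0], "roll": 4, "grip": 0.5},
])

```text
time: 48.1
tcp_pos: [0.5657, -0.1194, 0.2032]
tool_rot: [-90.0, -0.1, -75.1]
wrist_force: [-2.6, -1.0, 7.0]
grip_width: 0.0267
```

```bash
python3 q.py; python3 -c "
from pic import *
mz(3)"
```

```text
t 48.1 yaw -75.13 z 0.2032 F [-2.6 -1.   7. ] M [-0.211  0.333  0.298] e [ 0.548 -0.321 -0.169] qd6 20.0 gw 0.0267
t 48.15 yaw -75.24 z 0.2032 F [-2.  -1.7  7.5] M [-0.27   0.209  0.322] e [ 0.646 -0.204  0.216] qd6 -3.5 gw 0.0269
F [-1.91 -1.46  6.42] M [-0.246  0.232  0.23 ] sd [0.02  0.006 0.025] yaw -75.08
```

Request:
servo_tool([
  {"dp": [0, 0, 0], "roll": 0, "grip": 0},
  {"dp": [0, -0.5, 0], "roll": 0, "grip": 0},
  {"dp": [0, -5, 0], "roll": 0, "grip": 0},
  {"dp": [4, -9, 0], "roll": 0, "grip": 0},
  {"dp": [9, -10, 0], "roll": 0, "grip": 0},
  {"dp": [14, -10, 0], "roll": 0, "grip": 0},
  {"dp": [18, -10, 0], "roll": 0, "grip": 0},
])

```text
time: 49.0
tcp_pos: [0.6121, -0.2948, 0.3032]
tool_rot: [-90.0, -0.1, -75.1]
wrist_force: [0.5, 1.0, 0.1]
grip_width: 0.044
```

```bash
python3 -c "
from pic import *
from mark import auto
st();mlook('L16',1.6)
f=pickle.load(open('L16.pkl','rb'))['top']
for c in (.55,.57): auto(f,c,1.65)
cv2.imwrite('pics/fin.png',pickle.load(open('L16.pkl','rb'))['scene']['pixels'][:,:,::-1])
"
```

```text
t 49.0 tcp [ 0.6121 -0.2948  0.3032] rot [-8.995e+01 -5.000e-02 -7.508e+01] F [0.53 1.03 0.14] M [-0.005 -0.101 -0.015] gw 0.044 j6 -50.6
grasp rel: u -0.0043 w 0.2101 z 0.1428 ang 0.974 rad 0.2540
knob [ 0.5661 -0.1175  0.1571] gap 0.0013 u -0.0002 c 0.574 r 0.0496
scene
few 1
top
n 209 ctr(mm) [ -2.9 -10.8] len [ 5.7 10.5] ang deg 91.2 handed -1.0
scene 255 169
top 398 228
n 12 ctr [-5.6  0.4] sd [0.8 3.1] CW axis -171.4 from centre 175.6
n 12 ctr [-5.6 -0.8] sd [0.9 3.1] CW axis -171.2 from centre -172.0
```

View pics/L16.png

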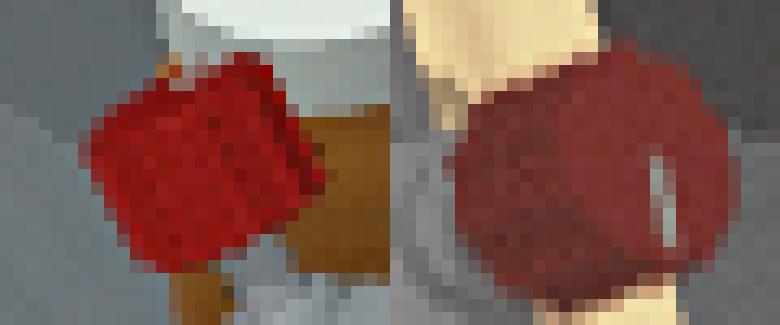

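View pics/fin.png

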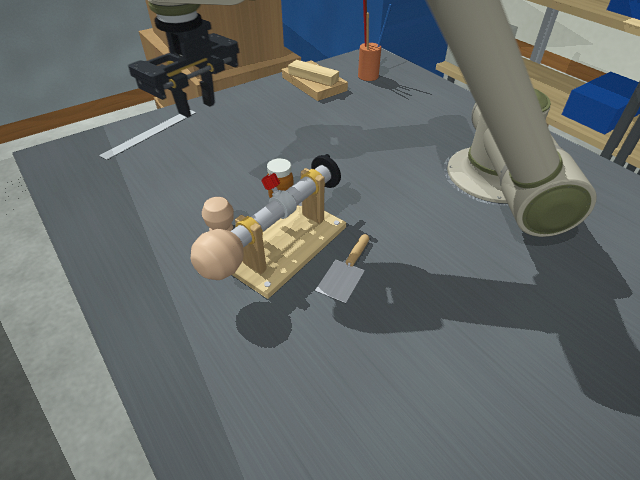

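```bash
python3 -c "
from cell import *
print(finish_job())"
```

```text
the job is handed in; nothing more can be done
None
```

I turned the collar to about 0.57 rad, where the flat is, tightened the set screw finger-tight, and let go of the knob. The job was handed in at about 49 s of the 72 s allowed. It reports no verdict, so what follows rests on my own checks.

**Finding the flat:** At collar angles -0.27, -0.06 and 0.1 the screw touched after only a short turn, as it does on the round shaft or near the flat's edge. At about 0.57 it ran in freely well past those points. I tightened it there in short strokes with a light grip (mostly 12 N), letting go between strokes so the collar could square itself.

**Last checks:**
- **Tightness:** A last stroke with 16 N of grip met firm resistance after 4°, peaking at about 0.3 N m about the vertical. I put that at about 0.25 N m on the knob, below the 0.31 that counts as forced.
- **Settled:** The knob's mark stayed at 189° and the collar moved by less than 0.01 rad over the last three checks, after letting go each time.
- **Surroundings:** The last pictures showed the gripper clear of the knob, and the jar, spare blank and spatula looked undisturbed.

**What disagreed or stayed uncertain:**
- **Home angle:** The screw turned 1.66 rad in all by its mark. Its starting angle is only known to about 0.05–0.1 rad, so the picture gives 1.57–1.7 rad against the 1.66–1.75 wanted. The torque is the better evidence that it is home.
- **Pad slip:** With the knob tilted at 0.57 rad, the pads slipped on it in several strokes, and some torque readings there came from the pads sitting askew. One stroke with 20 N of grip peaked at about 10 N sideways on the wrist (13 N with the upward part), close to the 15 N limit.

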